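Feed a heat sink into the test fixture with the push stick

ROBOT

A 6-joint arm with a two-finger parallel gripper is mounted at the origin on a cart in front of the work surface, level with it; the furniture and walls round the work are solid. World frame = base frame: x ahead of the robot, y to its left, z up, the work surface at z = 0. Lengths are in m, angles in degrees, forces in N, time in s.
With the tool pointing down it reaches from about 0.4 to 0.825 m from the base axis. Payload 7 kg.
Tool frame: the origin (TCP) lies at the very end of the fingers, on their centre line; the grasp point (between the pads) lies 19 mm behind it; x points along the fingers, y is the direction in which the jaws open and shut, and the axes are right-handed (so a half turn about x gives the same grasp; the last joint's range is limited). The gripper opens to 88 mm and grips with 3 to 60 N. Pads are 19 mm wide; open, the fingers measure 130 mm over their backs; the gripper's body (78 mm by 193 mm) begins 47 mm behind the grasp point.
Start: joints at [84.689, 20.546, 0.682, 0, -70.136, -16.507], TCP at [0.251, 0.627, 0.227] pointing down, gripper open.
Joint ranges: [-176.03, 176.03], [-82.01, 121.73], [-58.28, 71.71], [-173.87, 95.51], [-174.79, -0.11], [-173.66, 173.66]. Speed limits (degrees/s): [136.94, 136.94, 172.46, 180, 180, 180].

INTERFACE

Orientations are given as [roll, pitch, yaw] about the fixed x, y, z axes, in that order (R = Rz(yaw) Ry(pitch) Rx(roll)).
In Python, from plant import * gives the robot as it stands. The module is installed in compiled form; this text tells all that it offers.
- The arm moves only by the shell command python3 -m creep 'ROWS' [FORCE]. ROWS is a JSON object of lists of equal length, an entry for each row: "jaw": the closure, from -1 (fully open) to 1 (shut); "translation": the shift along the tool's x, y, z in m, a list of three; "roll": the turn about the tool's x in rad. A call has exactly 10 rows; each row shifts and turns the commanded pose from where the row before left it, along the tool's axes as they then stand; what a row does not reach is not made up. A row lasts 1/10 s, in which the tool goes at most 50 mm and 8.59 degrees, less where a joint would pass 70% of its speed; a pose out of reach is approached as far as the arm can. A call with a gripper value outside its range is refused whole. The fingers move at their own pace and stop on an object; FORCE is the grip in N (left out, the last holds). Time passes only in rows, so rows that do not move let the fingers close, or fill a call up. It gives the time, the measured TCP pose, the force and the opening at its end, in the units of the state.
- get_state(): the state, without advancing time (a new reading comes with each control period).
- capture(name): name is "side" or "top"; returns a dict with "image" (420x560x3 uint8, red, green, blue), "fovy" (degrees; the focal length in pixels is half the picture's height over the tangent of half this angle, whatever the lens; pixels are square), "cx", "cy" (the principal point, pixels), "D" ([k1, k2, p1, p2, k3] as OpenCV has them; the pictures are not rectified), "pose" (4x4, takes a point from camera to world coordinates). Camera axes: x right, y up, looking along -z (the intrinsics and any distortion apply to the point x, -y, -z); pixel columns grow to the right and rows downward; lengths in m; the calibration is good to about 2 mm. A picture is of the moment at which its call begins. There is no depth.
- close_job(): hands the job in, once; it reports no verdict.
The state is a dict: "time_s": time; "joints": joint angles; "qd": joint speeds; "joint_torque": joint torques, N m; "tcp_pos": TCP position; "eef_rot": TCP orientation; "contact_force": force on the tool from outside, world axes, zero at the start; "moment": the same for the moment, N m; "gripper_width": finger opening in m.
Only numpy, scipy, OpenCV 4.12 (cv2) and the standard library are available. Lean on these libraries where they do the work, as an engineer would, in place of code of your own. Each camera call takes 0.05 s, during which the arm holds its last target.

TASK

Pick up the wooden push stick by its upright handle and use it to feed the heat sink from the infeed table down the covered channel of the aluminium fixture, against the spring ejector, until the steel catch drops behind it and holds it in. Push it gently, without ramming it, and never touch the heat sink with the fingers. Then draw the stick out and stand it back flat on the bench, clear of the fixture.

Things in the scene. Friction and masses are not known exactly. Their poses are not given: they have to be found in the camera images.
- fixture: Fixed aluminium feed fixture on the bench. Origin: on the bench under the middle of the channel's mouth; x = feed direction, z up. Floor 6 mm above the bench. Covered channel x = 0 to 160 mm, 33 mm wide inside, 54 outside, roof 31 (underside) to 35 mm above the bench, with a 12 mm slot along its middle.
- infeed (a point): Middle of the infeed table, on its floor, 6 mm above the bench and 50 mm before the channel's mouth (fixture x = -50). The table is open above, fixture x = -100 to 0, 100 mm wide. Two low funnel walls (tops 20 mm above the bench) narrow from about 80 mm apart at x = -63 to 33 mm at the mouth.
- slot (a point): Middle of the roof slot, 35 mm above the bench, 60 mm inside the mouth. Near it a dark stop head on two bars (top 48 mm above the bench; black knob at its far end, 58 mm) carries the catch and ejector. It is set anew each time: the catch's locking face is anywhere from 40 to 80 mm inside the mouth and is not reported, so feel or look for it.
- catch (a joint): Angle, rad, of the steel catch that hangs through the slot: 0 = dropped (lower edge 21.5 mm above the bench), about 0.1 to 0.25 = lifted by the heat sink under it (adds 1 to 6 N of push). It drops by a spring once the sink's rear end has passed its locking face, and then keeps the sink from coming back.
- ejector (a joint): How far, m, the white sprung block ahead of the catch is pressed in. 0 = out. The sink meets it 6 mm before it is caught; it resists with 3 N, rising to 7 N at 0.011, where it is hard against its end (5 mm past the catch). When the stick is drawn back it presses the sink onto the catch and then reads about 0.006.
- heat_sink: Bare aluminium finned heat sink, 30 (its x) by 40 (its y) by 22 mm high, about 50 g; origin at the centre of its underside. Starts loose on the infeed table, centre 50 to 60 mm before the mouth, its y axis along the feed direction give or take 0.2 rad. Its two 30 mm wide ends (y = +20 and -20 mm) are flat, full-height fins. Over 30 N of push counts as ramming.
- push_stick: Loose wooden push stick, 80 g, standing on its flat underside: a bar 170 mm long (x, tip at +85), 20 wide (y), 10 high, with an upright handle 44 mm long (x), 14 thick (y), centred at x = -45, top 61 mm above the underside. Origin: centre of the underside. With the bar's top below 20 mm above the bench it passes under the dropped catch. A 158 mm high glue gun stands to its right.
- stick_tip (a point): Centre of the flat 20 x 10 mm front end of the push stick, 5 mm above its underside.
- stick_handle (a point): Point in the middle of the push stick's handle, 45 mm above its underside; grip here across the 14 mm thickness (stick y).

How it is judged:
By the outcome, as a careful person would: the job done as asked, in the order asked, and still so for the second after the job is handed in, with the robot touching nothing.
It also fails if it takes over 64 s, if anything falls off the work surface, if the arm or the gripper's body presses on something with over 40 N, if the wrist force passes 120 N, or if a joint passes its speed limit or range.

## Working session

There is one attempt and no reset: what is moved stays moved. The work goes in short steps, Python scripts to look and compute and a shell command to move; the robot and the scene stay as the last step left them, time stands still between calls to the robot, and variables do not carry over. Pictures are saved under pics/ and viewed, and the job is handed in when it is done.

```bash
mkdir -p pics
cat > h.py <<'E'
from plant import *
import numpy as np, cv2
def K(c):
    h=c["image"].shape[0]; f=h/2/np.tan(np.radians(c["fovy"])/2)
    return np.array([[f,0,c["cx"]],[0,f,c["cy"]],[0,0,1]])
def save(c,n,crop=None,s=1):
    im=c["image"][:,:,::-1]
    if crop: im=im[crop[1]:crop[3],crop[0]:crop[2]]
    if s!=1: im=cv2.resize(im,None,fx=s,fy=s,interpolation=cv2.INTER_CUBIC)
    cv2.imwrite("pics/"+n+".png",im)
def px2w(c,uv,z):
    p=cv2.undistortPoints(np.array(uv,float).reshape(-1,1,2),K(c),np.array(c["D"],float)).reshape(-1,2)
    T=np.array(c["pose"]); d=np.c_[p[:,0],-p[:,1],-np.ones(len(p))]@T[:3,:3].T
    o=T[:3,3]; z=np.broadcast_to(z,len(p)); t=(z-o[2])/d[:,2]
    return o+d*t[:,None]
def w2px(c,P):
    T=np.array(c["pose"]); q=(np.array(P,float).reshape(-1,3)-T[:3,3])@T[:3,:3]
    q=q*[1,-1,-1]
    return cv2.projectPoints(q,np.zeros(3),np.zeros(3),K(c),np.array(c["D"],float))[0].reshape(-1,2)
E
python3 - <<'E'
from h import *
import pickle
for n in("top","side"):
    c=capture(n); save(c,n+"0"); pickle.dump(c,open(n+"0.pkl","wb"))
    print(n,c["fovy"],c["cx"],c["cy"],c["D"],np.round(c["pose"],3))
print(get_state())
E
```

```text
top 51.57615713457674 276.0315909858036 202.64132456834278 [0.00281611 0.         0.         0.         0.        ] [[ 0.028  0.985 -0.171  0.512]
 [-0.999  0.024 -0.025  0.018]
 [-0.021  0.171  0.985  0.887]
 [ 0.     0.     0.     1.   ]]
side 47.548499163403584 275.565496289493 203.5558518845938 [-0.16495487  0.          0.          0.          0.        ] [[-0.102 -0.81   0.578  1.141]
 [ 0.995 -0.09   0.049  0.067]
 [ 0.012  0.58   0.815  0.756]
 [ 0.     0.     0.     1.   ]]
{'time_s': 0.1, 'joints': array([ 8.46867483e+01,  2.05868297e+01,  6.39578284e-01, -1.84952537e-02,
       -7.01369406e+01, -1.65071071e+01]), 'qd': array([-0.11916811, -0.1617509 ,  0.04846531,  0.01774125,  0.01687752,
       -0.01727724]), 'joint_torque': array([-4.99848138e-04, -5.84165275e+01,  2.93749988e+01,  7.01554075e+00,
        1.01995678e-02, -4.62542789e-05]), 'tcp_pos': array([0.25075115, 0.62622005, 0.22572388]), 'eef_rot': array([  94.83963686,   89.91403074, -106.98701885]), 'contact_force': array([-0.62478246, -0.21365478, -0.46825268]), 'moment': array([-0.00853877,  0.03008244, -0.05535049]), 'gripper_width': 0.0878766628469729}
```

View pics/top0.png

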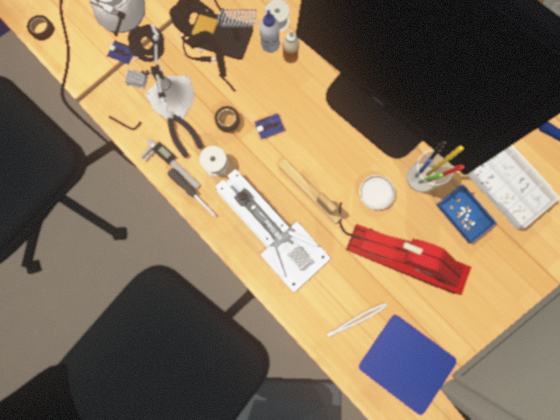

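View pics/side0.png

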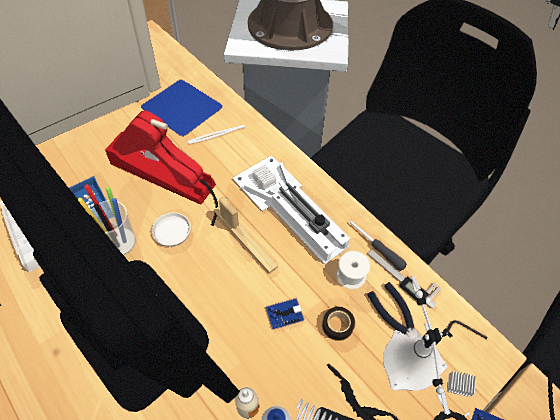

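The top view shows the white fixture from about (220,180) to (325,260), the stick at (280–345, 160–220) and the sink near (302,258). I'll zoom in on both views.

Run:
```python
from h import *
import pickle
c=pickle.load(open("top0.pkl","rb")); save(c,"top0c",(205,145,365,295),5)
c=pickle.load(open("side0.pkl","rb")); save(c,"side0c",(200,140,360,280),5)
```

```text
(no output)
```

View pics/top0c.png

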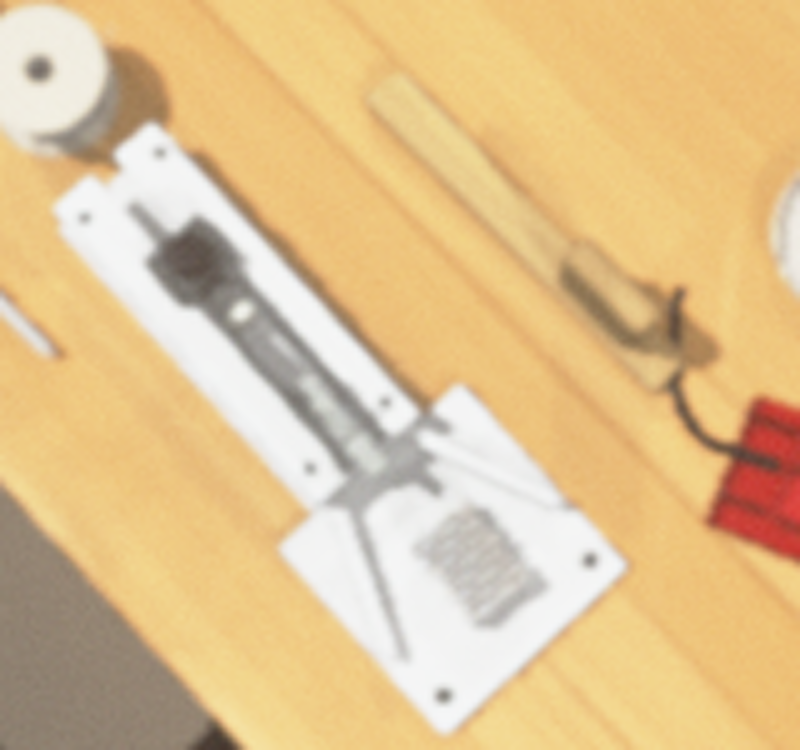

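View pics/side0c.png

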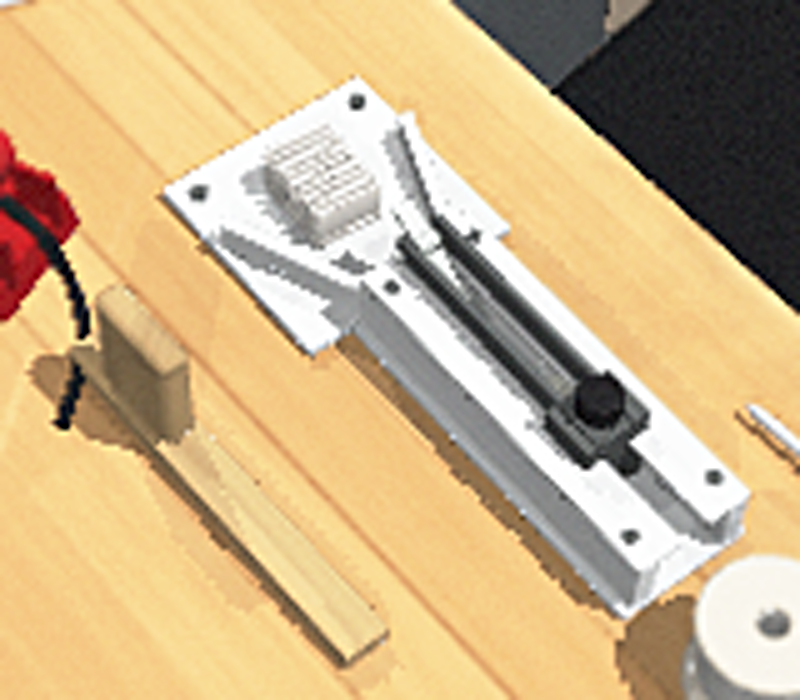

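```bash
cat > fit.py <<'E'
from h import *
import pickle
from scipy.optimize import least_squares
T=pickle.load(open("top0.pkl","rb"));S=pickle.load(open("side0.pkl","rb"))
def tp(u):return (205+(u[0]+.5)/5-.5,145+(u[1]+.5)/5-.5)
def sp(u):return (200+(u[0]+.5)/5-.5,140+(u[1]+.5)/5-.5)
def fit(obs,x0):
    def res(p,which=None):
        r=[]
        for cam,u,m in obs:
            if which and cam!=which: continue
            c=T if cam=="T" else S; q=(tp if cam=="T" else sp)(u)
            a=p[2];w=[p[0]+m[0]*np.cos(a)-m[1]*np.sin(a),p[1]+m[0]*np.sin(a)+m[1]*np.cos(a),m[2]]
            r+=list(w2px(c,w)[0]-q)
        return np.array(r)
    for wh in("T","S",None):
        s=least_squares(lambda p:res(p,wh),x0,loss="soft_l1",x_scale=[.1,.1,1])
        print(wh,np.round(s.x[:2]*1000,1),np.degrees(s.x[2]).round(2)); print(np.round(res(s.x,wh).reshape(-1,2),1).tolist())
    return s.x
E
python3 - <<'E'
from fit import *
F=[("T",(460,383),(0,-.05,.006)),("T",(280,548),(0,.05,.006)),("T",(440,733),(-.1,.05,.006)),("T",(628,565),(-.1,-.05,.006)),
("T",(155,123),(.16,-.027,.035)),
("S",(357,77),(-.1,.05,.006)),("S",(163,190),(-.1,-.05,.006)),("S",(313,355),(0,-.05,.006)),("S",(508,232),(0,.05,.006)),("S",(750,492),(.16,.027,.035))]
print("fix");f=fit(F,[.4,0,.8])
P=[("T",(370,97),(.085,.01,.01)),("T",(402,70),(.085,-.01,.01)),("T",(655,390),(-.085,.01,.01)),("T",(584,240),(-.023,-.007,.061)),
("S",(388,632),(.085,.01,.01)),("S",(345,660),(.085,-.01,.01)),("S",(122,285),(-.067,.007,.061)),("S",(98,306),(-.067,-.007,.061)),("S",(190,360),(-.023,.007,.061)),("S",(165,375),(-.023,-.007,.061))]
print("stick");s=fit(P,[.5,-.02,.8])
# sink top z=28
H=[("T",(415,550),(-.015,.020,.028)) ]
print(px2w(T,[tp(u) for u in [(415,550),(480,505),(548,580),(490,625)]],.028).round(4))
print(px2w(S,[sp(u) for u in [(266,152),(325,122),(380,183),(318,218)]],.028).round(4))
# gun outline
print(px2w(T,[(352,226),(347,248),(464,292),(470,264)],0.0).round(3))
E
```

```text
fix
T [593.2  33.6] 43.5
[[0.1, -0.1], [-0.6, -0.1], [0.8, 0.5], [0.1, 0.2], [-0.3, -0.7]]
S [592.8  32.8] 43.63
[[0.2, 0.1], [-0.5, 0.2], [-0.7, -0.2], [0.6, -0.7], [0.4, 0.4]]
None [593.   33.2] 43.59
[[0.3, 0.0], [-0.3, -0.0], [1.1, 0.6], [0.3, 0.3], [-0.2, -0.5], [0.4, 0.2], [-0.3, 0.3], [-0.5, -0.1], [0.7, -0.6], [0.6, 0.5]]
stick
T [691.2 -28.3] 44.64
[[-0.5, 0.5], [0.1, -0.5], [-0.3, 1.2], [0.8, -1.3]]
S [692.5 -27.4] 44.84
[[0.6, 0.3], [0.3, 1.0], [-0.0, -1.0], [-1.5, -1.3], [0.8, -0.3], [-0.6, 0.7]]
None [692.1 -27.8] 44.79
[[-0.9, 0.2], [-0.3, -0.8], [-0.4, 0.7], [0.5, -1.7], [0.4, 0.1], [0.1, 0.8], [-0.1, -1.2], [-1.7, -1.5], [0.6, -0.6], [-0.8, 0.5]]
[[ 0.558   0.0143  0.028 ]
 [ 0.5764 -0.0109  0.028 ]
 [ 0.5478 -0.038   0.028 ]
 [ 0.5297 -0.0156  0.028 ]]
[[ 0.548  -0.0299  0.028 ]
 [ 0.53   -0.0085  0.028 ]
 [ 0.5586  0.0164  0.028 ]
 [ 0.5785 -0.0056  0.028 ]]
[[ 0.621 -0.116  0.   ]
 [ 0.576 -0.106  0.   ]
 [ 0.495 -0.337  0.   ]
 [ 0.551 -0.351  0.   ]]
```

Run:
```python
from fit import *
a=cv2.resize(T["image"][195:305,325:485],None,fx=2.5*1.5,fy=2.5*1.5,interpolation=cv2.INTER_CUBIC)
b=cv2.resize(S["image"][100:230,90:250],None,fx=3.75,fy=3.75,interpolation=cv2.INTER_CUBIC)
cv2.imwrite("pics/gunT.png",a[:,:,::-1]);cv2.imwrite("pics/gunS.png",b[:,:,::-1])
```

```text
(no output)
```

View pics/gunT.png

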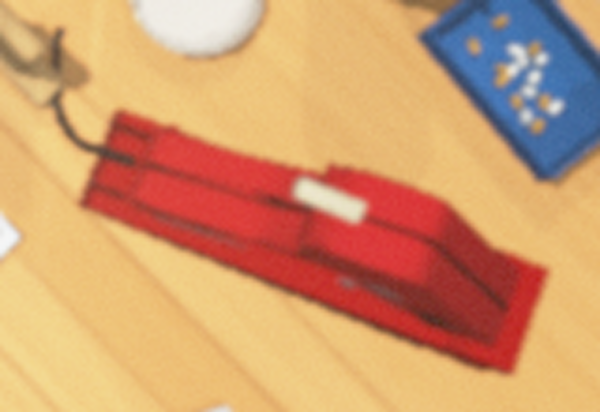

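View pics/gunS.png

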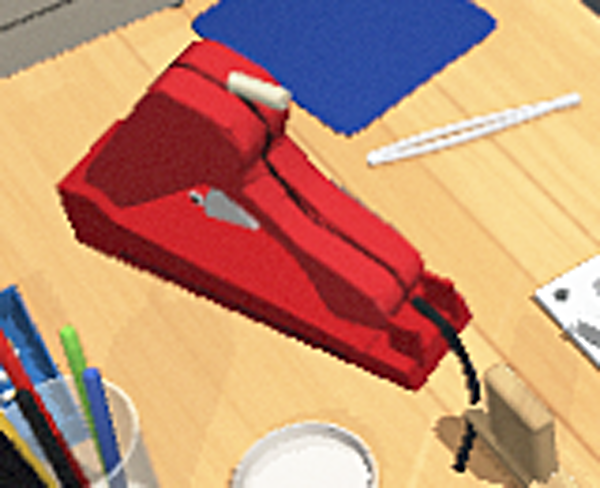

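Run:
```python
from fit import *
def ray(c,uv):
    a=px2w(c,[uv],0.)[0]; o=np.array(c["pose"])[:3,3]; d=a-o; return o,d/np.linalg.norm(d)
def tri(u,v):
    o1,d1=ray(T,u);o2,d2=ray(S,v)
    A=np.c_[d1,-d2]; t=np.linalg.lstsq(A,o2-o1,rcond=None)[0]
    p,q=o1+d1*t[0],o2+d2*t[1]; return (p+q)/2,np.linalg.norm(p-q)
def g(u):return(325+u[0]/3.75,195+u[1]/3.75)
def s(u):return(90+u[0]/3.75,100+u[1]/3.75)
a=np.radians(44.8);h=np.array([.660,-.0595])
for n,u,v in[("lever",(330,200),(260,92)),("rearend",(135,155),(410,275)),("cornerbase",(118,112),(415,370)),("corner2",(82,205),(470,305)),("step",(330,165),(245,185)),("cable top",(58,35),(475,395))]:
    p,e=tri(g(u),s(v)); d=p[:2]-h
    print(n,p.round(3),round(e,4),"along",round(d@[np.cos(a),np.sin(a)],3),"right",round(d@[np.sin(a),-np.cos(a)],3))
```

```text
lever [ 0.567 -0.192  0.157] 0.0019 along -0.16 right 0.029
rearend [ 0.594 -0.124  0.062] 0.0006 along -0.092 right -0.0
cornerbase [ 0.621 -0.122  0.018] 0.0007 along -0.071 right 0.017
corner2 [ 0.572 -0.103  0.012] 0.0016 along -0.093 right -0.031
step [ 0.587 -0.205  0.112] 0.0044 along -0.154 right 0.051
cable top [ 0.656 -0.084  0.052] 0.0048 along -0.02 right 0.015
```

```bash
cat >> h.py <<'E'
from scipy.spatial.transform import Rotation as Ro
def st():
    s=get_state(); R=Ro.from_euler("xyz",s["eef_rot"],degrees=True).as_matrix()
    return s,np.array(s["tcp_pos"]),R
def plan(target,yaw):
    "yaw: desired heading (deg) of jaw axis (mod 180). prints roll then translation"
    s,p,R=st(); cur=np.degrees(np.arctan2(R[1,1],R[0,1]))
    d=np.array(target)-p; dy=(yaw-cur+90)%180-90
    print("t",round(s["time_s"],2),"p",p.round(4),"toolx",R[:,0].round(3),"jaw",round(cur,2),"F",np.round(s["contact_force"],1),"w",round(s["gripper_width"],4),"j",np.round(s["joints"],1))
    r=-dy   # tool x is down
    print("d world",d.round(4),"| roll rad",round(np.radians(r),4),"alt",round(np.radians(r-np.sign(r)*180),3),"| trans before roll",(R.T@d).round(4),"| after roll",((R@Ro.from_euler("x",r,degrees=True).as_matrix()).T@d).round(4))
E
python3 - <<'E'
from h import *
import pickle
plan([.660,-.0595,.2257],134.8)
T=pickle.load(open("top0.pkl","rb"))
print(px2w(T,[(330,333),(385,306)],.003).round(3))
E
```

```text
t 0.1 p [0.2508 0.6262 0.2257] toolx [-0.    -0.001 -1.   ] jaw -111.83 F [-0.6 -0.2 -0.5] w 0.0879 j [ 84.7  20.6   0.6  -0.  -70.1 -16.5]
d world [ 0.4092 -0.6857 -0.    ] | roll rad -1.1629 alt 1.979 | trans before roll [ 0.0008  0.4844 -0.6349] | after roll [0.0008 0.7749 0.1928]
[[ 0.409 -0.072  0.003]
 [ 0.464 -0.18   0.003]]
```

```bash
python3 -m creep '{"jaw":[-1,-1,-1,-1,-1,-1,-1,-1,-1,-1],"translation":[[0,0.0303,-0.0397],[0,0.0303,-0.0397],[0,0.0303,-0.0397],[0,0.0303,-0.0397],[0,0.0303,-0.0397],[0,0.0303,-0.0397],[0,0.0303,-0.0397],[0,0.0303,-0.0397],[0,0.0303,-0.0397],[0,0.0303,-0.0397]],"roll":[0,0,0,0,0,0,0,0,0,0]}' 60 && python3 -m creep '{"jaw":[-1,-1,-1,-1,-1,-1,-1,-1,-1,-1],"translation":[[0,0.0303,-0.0397],[0,0.0303,-0.0397],[0,0.0303,-0.0397],[0,0.0303,-0.0397],[0,0.0303,-0.0397],[0,0.0303,-0.0397],[0,0,0],[0.01,0,0],[0.01,0,0],[0.01,0,0]],"roll":[0,0,0,0,0,0,0.14,0.14,0.14,0.14]}'; python3 -c "
from h import *
plan([.660,-.0595,.10],134.8)"
```

```text
time_s: 1.1
tcp_pos: [0.5073, 0.1959, 0.2266]
eef_rot: [-42.2, 90.0, 115.9]
contact_force: [1.6, 0.6, -0.1]
gripper_width: 0.0873
time_s: 2.1
tcp_pos: [0.6601, -0.0599, 0.1956]
eef_rot: [52.1, 89.9, 177.9]
contact_force: [-0.0, 1.4, 0.1]
gripper_width: 0.0878
t 2.1 p [ 0.6601 -0.0599  0.1956] toolx [-0.001  0.    -1.   ] jaw -144.27 F [-0.   1.4  0.1] w 0.0878 j [ 11.6  20.6  -3.4  -0.  -66.1  24.1]
d world [-0.0001  0.0004 -0.0956] | roll rad 1.4125 alt -1.729 | trans before roll [ 0.0956 -0.0002  0.0003] | after roll [0.0956 0.0003 0.0002]
```

```bash
python3 -m creep '{"jaw":[-1,-1,-1,-1,-1,-1,-1,-1,-1,-1],"translation":[[0.01,0,0],[0.01,0,0],[0.01,0,0],[0.01,0,0],[0.01,0,0],[0.01,0,0],[0.01,0,0],[0.01,0,0],[0.01,0,0],[0.005,0,0]],"roll":[0.1412,0.1412,0.1412,0.1412,0.1412,0.1412,0.1412,0.1412,0.1412,0.1412]}' ; python3 -c "
from h import *
plan([.660,-.0595,.0243],134.8)
for n in('top','side'):
    c=capture(n);save(c,n+'1',(240,130,400,250) if n=='top' else (150,120,310,270),4)
"
```

```text
time_s: 3.1
tcp_pos: [0.6595, -0.0596, 0.1]
eef_rot: [138.0, 89.9, -177.2]
contact_force: [-1.3, -1.2, -0.5]
gripper_width: 0.0879
t 3.1 p [ 0.6595 -0.0596  0.1   ] toolx [-0.002 -0.    -1.   ] jaw 134.85 F [-1.3 -1.2 -0.5] w 0.0879 j [ 11.7  25.1  -9.9  -0.  -55.2 -56.8]
d world [ 0.0005  0.0001 -0.0757] | roll rad 0.0008 alt -3.141 | trans before roll [ 0.0757 -0.0004  0.0005] | after roll [ 0.0757 -0.0004  0.0005]
```

View pics/side1.png

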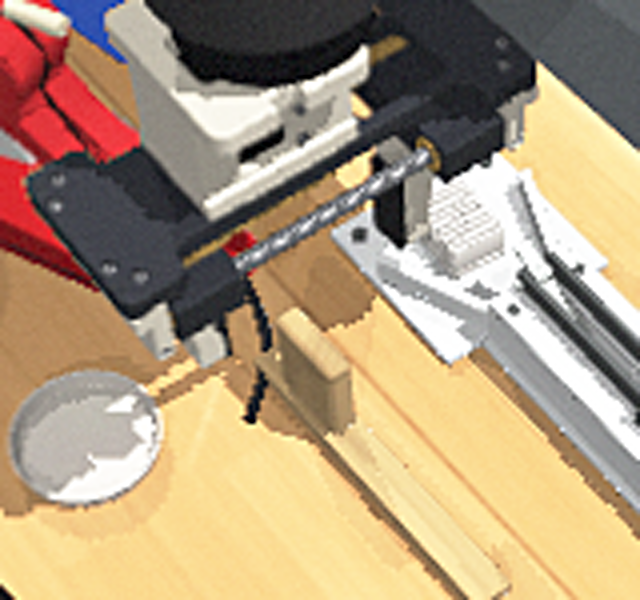

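View pics/top1.png

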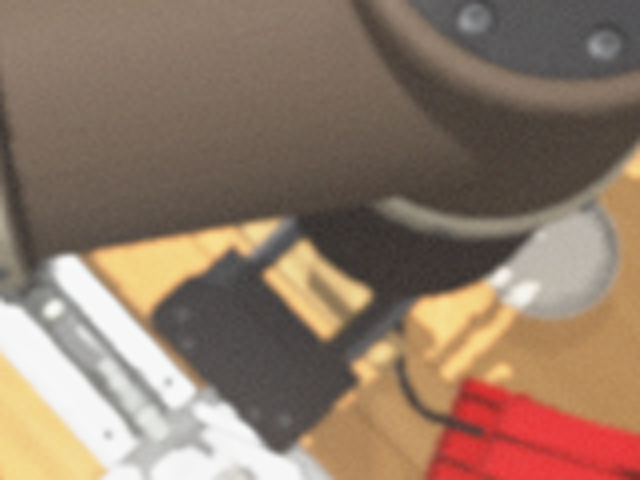

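Both fingers straddle the handle: side-crop handle top at (315,340), fingers at (170,350) and (390,200). I'll part-close the jaws and descend.

```bash
python3 -m creep '{"jaw":[-0.3,-0.3,-0.3,-0.3,-0.3,-0.3,-0.3,-0.3,-0.3,-0.3],"translation":[[0.008,-0.0004,0.0005],[0.008,0,0],[0.008,0,0],[0.008,0,0],[0.008,0,0],[0.008,0,0],[0.008,0,0],[0.008,0,0],[0.008,0,0],[0.0037,0,0]],"roll":[0,0,0,0,0,0,0,0,0,0]}' ; python3 -c "
from h import *
plan([.660,-.0595,.0243],134.8)"
```

```text
time_s: 4.2
tcp_pos: [0.6606, -0.0595, 0.0248]
eef_rot: [140.7, 89.9, -174.1]
contact_force: [-0.4, 0.0, -0.0]
gripper_width: 0.0573
t 4.2 p [ 0.6606 -0.0595  0.0248] toolx [-0.001 -0.    -1.   ] jaw 135.19 F [-0.4  0.  -0. ] w 0.0573 j [ 11.7  29.7 -13.6  -0.  -46.7 -56.5]
d world [-0.0006  0.     -0.0005] | roll rad 0.0068 alt -3.135 | trans before roll [ 0.0005  0.0004 -0.0004] | after roll [ 0.0005  0.0004 -0.0004]
```

```bash
python3 -m creep '{"jaw":[0,0.2,0.4,0.6,0.8,1,1,1,1,1],"translation":[[0,0,0],[0,0,0],[0,0,0],[0,0,0],[0,0,0],[0,0,0],[0,0,0],[0,0,0],[0,0,0],[0,0,0]],"roll":[0,0,0,0,0,0,0,0,0,0]}' 15;  python3 -m creep '{"jaw":[1,1,1,1,1,1,1,1,1,1],"translation":[[0,0,0],[0,0,0],[-0.002,0,0],[-0.004,0,0],[-0.01,0,0],[-0.014,0,0],[-0.02,0,0],[-0.02,0,0],[-0.02,0,0],[0,0,0]],"roll":[0,0,0,0,0,0,0,0,0,0]}' 60; python3 -c "
from h import *
plan([.660,-.0595,.0243],134.8)
for n in('top','side'):
    c=capture(n);save(c,n+'2',(200,100,440,300) if n=='top' else (150,80,390,280),3)
"
```

```text
time_s: 5.2
tcp_pos: [0.6611, -0.0595, 0.026]
eef_rot: [-61.1, 90.0, -15.9]
contact_force: [-1.0, 0.9, 2.4]
gripper_width: 0.014
time_s: 6.2
tcp_pos: [0.6633, -0.0594, 0.1206]
eef_rot: [-42.0, 89.6, 3.2]
contact_force: [0.1, -0.1, -0.3]
gripper_width: 0.0139
t 6.2 p [ 0.6633 -0.0594  0.1206] toolx [ 0.007  0.    -1.   ] jaw 135.23 F [ 0.1 -0.1 -0.3] w 0.0139 j [ 11.7  24.   -8.6   0.1 -57.  -56.5]
d world [-0.0033 -0.0001 -0.0963] | roll rad 0.0075 alt -3.134 | trans before roll [ 0.0963  0.0027 -0.0029] | after roll [ 0.0963  0.0027 -0.0029]
```

View pics/side2.png

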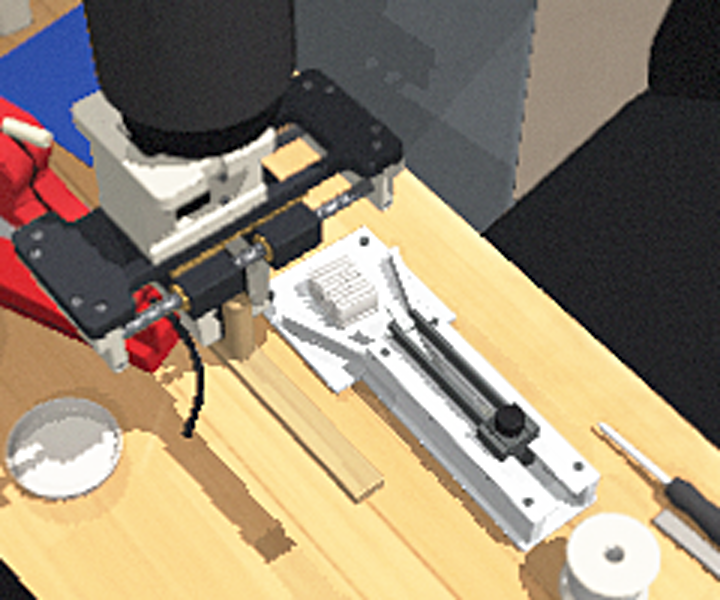

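View pics/top2.png

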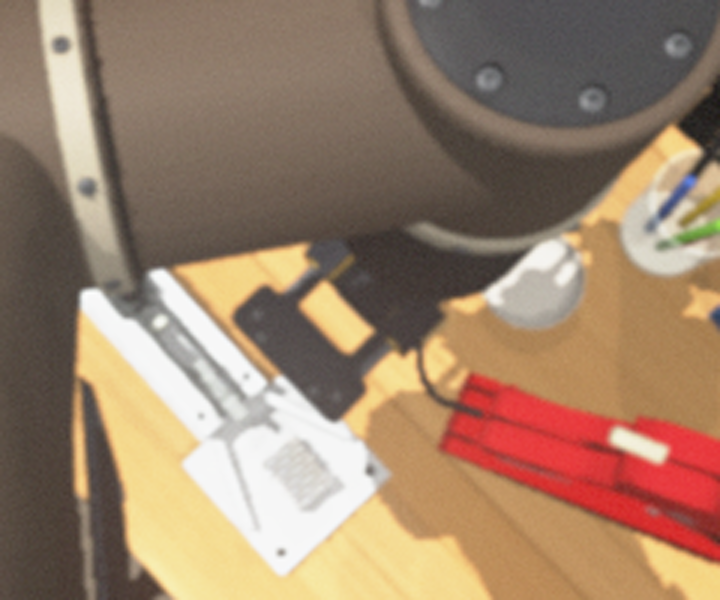

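Run:
```python
from h import *
import pickle
c=capture("side"); pickle.dump(c,open("s.pkl","wb")); save(c,"s3",(205,180,305,260),8)
plan([.66,-.0595,.12],135)
s,p,R=st()
for yaw in(44.8,45.2):
  a=np.radians(yaw)
  for z in(.10,.105,.11):
    print(yaw,z,w2px(c,[[p[0]+x*np.cos(a)-y*np.sin(a),p[1]+x*np.sin(a)+y*np.cos(a),z] for x,y in((.13,.01),(.13,-.01))]).round(1).tolist())
```

```text
t 6.35 p [ 0.6608 -0.0594  0.1161] toolx [ 0.  0. -1.] jaw 135.18 F [-0.6 -0.6 -1.6] w 0.0138 j [ 11.7  24.2  -8.9  -0.  -56.9 -56.5]
d world [-0.0008 -0.0001  0.0039] | roll rad 0.0032 alt -3.138 | trans before roll [-0.0039  0.0005 -0.0006] | after roll [-0.0039  0.0005 -0.0006]
44.8 0.1 [[278.5, 240.0], [268.7, 246.8]]
44.8 0.105 [[278.5, 238.4], [268.7, 245.2]]
44.8 0.11 [[278.6, 236.8], [268.7, 243.5]]
45.2 0.1 [[278.9, 239.7], [269.2, 246.5]]
45.2 0.105 [[278.9, 238.1], [269.2, 244.9]]
45.2 0.11 [[279.0, 236.4], [269.2, 243.3]]
```

View pics/s3.png

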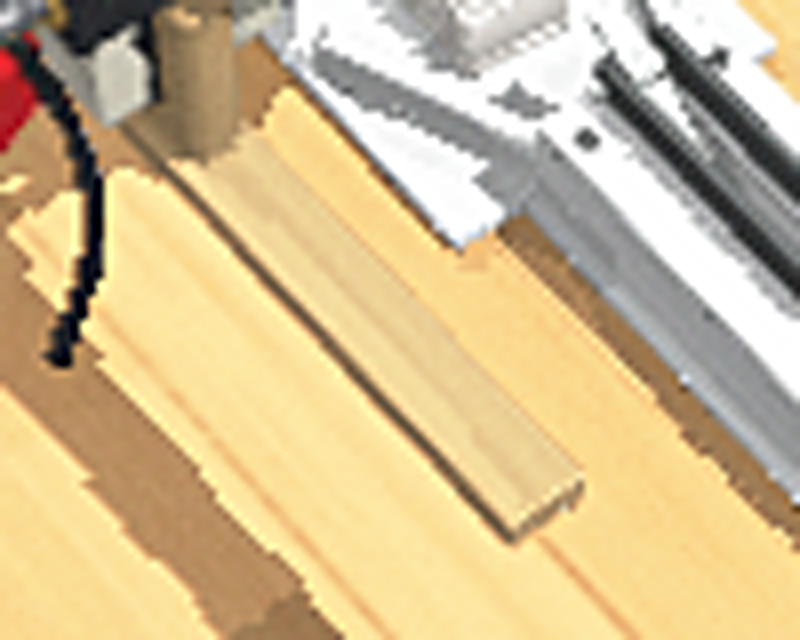

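```bash
python3 -c "
from h import *
a=np.radians(43.6)
t=[.593-.219*np.cos(a),.0332-.219*np.sin(a),.116];print(t)
plan(t,133.6)"
```

```text
[np.float64(0.4344063623451946), np.float64(-0.11782668007811167), 0.116]
t 6.35 p [ 0.6608 -0.0594  0.1161] toolx [ 0.  0. -1.] jaw 135.18 F [-0.6 -0.6 -1.6] w 0.0138 j [ 11.7  24.2  -8.9  -0.  -56.9 -56.5]
d world [-2.264e-01 -5.840e-02 -1.000e-04] | roll rad 0.0276 alt -3.114 | trans before roll [ 0.      0.1194 -0.201 ] | after roll [ 0.      0.1138 -0.2042]
```

```bash
python3 -m creep '{"jaw":[1,1,1,1,1,1,1,1,1,1],"translation":[[0,0,0],[0,0.0142,-0.0255],[0,0.0142,-0.0255],[0,0.0142,-0.0255],[0,0.0142,-0.0255],[0,0.0142,-0.0255],[0,0.0142,-0.0255],[0,0.0142,-0.0255],[0,0.0144,-0.0257],[0,0,0]],"roll":[0.0276,0,0,0,0,0,0,0,0,0]}';  python3 -m creep '{"jaw":[1,1,1,1,1,1,1,1,1,1],"translation":[[0.01,0,0],[0.01,0,0],[0.01,0,0],[0.01,0,0],[0.01,0,0],[0.01,0,0],[0,0,0],[0,0,0],[0,0,0],[0,0,0]],"roll":[0,0,0,0,0,0,0,0,0,0]}'; python3 -c "
from h import *
import pickle
plan([0.4344,-.1178,.0385],133.6)
for n in('top','side'):
    c=capture(n);pickle.dump(c,open(n+'3.pkl','wb'));save(c,n+'3',(230,140,390,300) if n=='top' else (180,80,340,220),5 if n=='side' else 3.75)
"
```

```text
time_s: 7.35
tcp_pos: [0.4306, -0.1186, 0.1152]
eef_rot: [128.6, 89.8, 172.0]
contact_force: [0.7, 0.3, -0.9]
gripper_width: 0.0135
time_s: 8.35
tcp_pos: [0.4351, -0.1179, 0.0563]
eef_rot: [-37.1, 89.9, 6.5]
contact_force: [-0.3, -0.4, 0.2]
gripper_width: 0.0132
t 8.35 p [ 0.4351 -0.1179  0.0563] toolx [ 0.001  0.    -1.   ] jaw 133.62 F [-0.3 -0.4  0.2] w 0.0132 j [ 10.   10.6 -39.6   0.  -39.8 -56.4]
d world [-0.0007  0.0001 -0.0178] | roll rad 0.0003 alt -3.141 | trans before roll [ 0.0178  0.0005 -0.0005] | after roll [ 0.0178  0.0005 -0.0005]
```

View pics/side3.png

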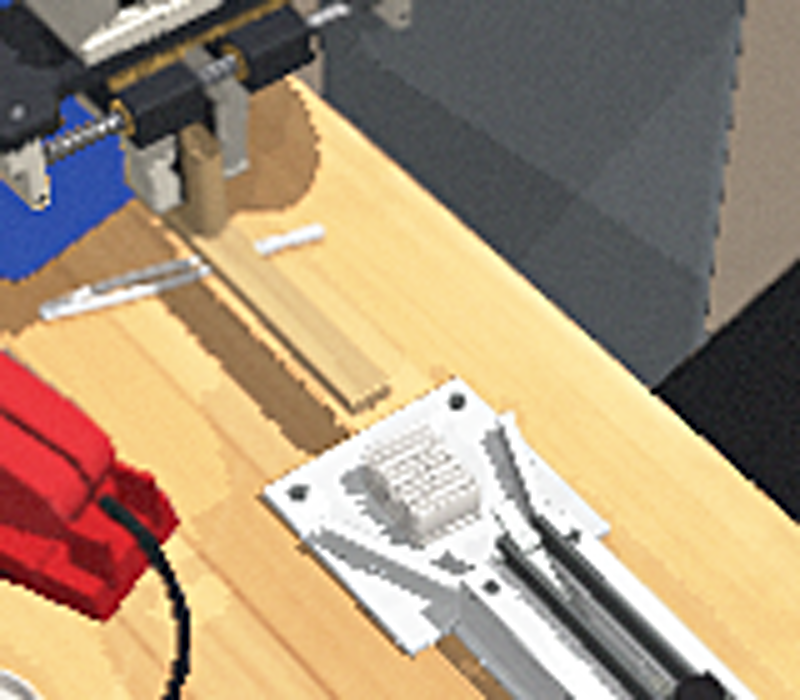

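View pics/top3.png

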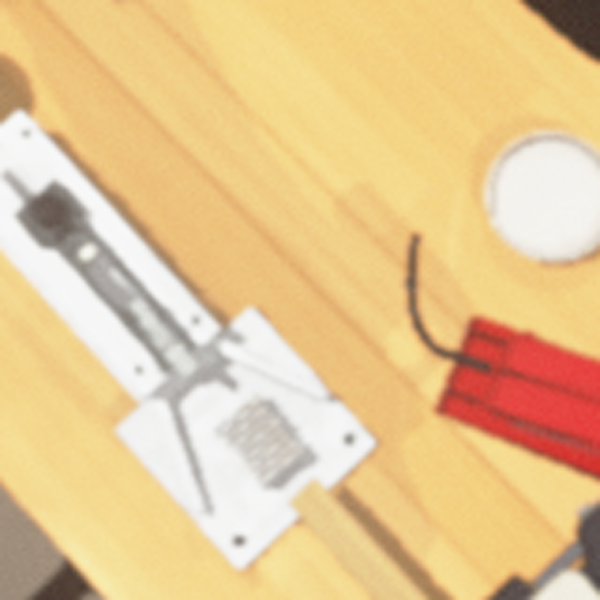

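Run:
```python
from h import *
import pickle
T=pickle.load(open("top3.pkl","rb"));S=pickle.load(open("side3.pkl","rb"))
a=np.radians(43.6);o=np.array([.593,.0332])
def F(P): d=P[:,:2]-o; return (np.c_[d@[np.cos(a),np.sin(a)],d@[-np.sin(a),np.cos(a)]]*1000).round(1)
s=lambda u:(180+(u[0]+.5)/5-.5,80+(u[1]+.5)/5-.5); t=lambda u:(230+(u[0]+.5)/3.75-.5,140+(u[1]+.5)/3.75-.5)
for z in(.038,.042):
  print(F(px2w(S,[s((390,388)),s((352,411))],z)).tolist(),F(px2w(T,[t((318,482)),t((292,503))],z)).tolist())
# bar left edge direction
print(F(px2w(S,[s((215,262)),s((352,411))],.042)).tolist())
# sink top corners
print("sink S",F(px2w(S,[s(u) for u in[(363,458),(430,427),(480,485),(418,528)]],.028)).tolist())
print("sink T",F(px2w(T,[t(u) for u in[(219,434),(262,399),(315,455),(270,487)]],.028)).tolist())
```

```text
[[-90.2, 7.7], [-89.6, -11.4]] [[-92.6, -10.1], [-91.5, 7.1]]
[[-87.3, 5.7], [-86.8, -13.3]] [[-92.5, -9.8], [-91.4, 7.2]]
[[-186.9, -10.9], [-86.8, -13.3]]
sink S [[-74.4, -17.4], [-71.1, 13.2], [-35.7, 11.0], [-33.4, -21.1]]
sink T [[-40.0, 10.8], [-41.6, -18.2], [-81.6, -19.1], [-78.1, 9.5]]
```

```bash
python3 -m creep '{"jaw":[1,1,1,1,1,1,1,1,1,1],"translation":[[0.005,0,0],[0.005,0,0],[0.005,0,0],[0.003,0,0],[0,0.0005,0.004],[0,0.0005,0.004],[0,0.0005,0.004],[0,0.0005,0.004],[0,0,0.004],[0,0,0.004]],"roll":[0,0,0,0,0,0,0,0,0,0]}' ; python3 -c "
from h import *
import pickle
plan([0.4344,-.1178,.0385],133.6)
for n in ('side','top'):
    c=capture(n);save(c,n+'4',(180,80,340,220) if n=='side' else (230,140,390,300),5 if n=='side' else 3.75)
"
```

```text
time_s: 9.45
tcp_pos: [0.451, -0.0996, 0.038]
eef_rot: [-37.4, 90.0, 6.2]
contact_force: [-0.3, -0.9, -0.8]
gripper_width: 0.0135
t 9.45 p [ 0.451  -0.0996  0.038 ] toolx [ 0.  0. -1.] jaw 133.62 F [-0.3 -0.9 -0.8] w 0.0135 j [ 12.1  13.3 -39.3   0.  -37.4 -58.5]
d world [-0.0166 -0.0182  0.0005] | roll rad 0.0004 alt -3.141 | trans before roll [-0.0005 -0.0017 -0.0245] | after roll [-0.0005 -0.0017 -0.0245]
```

View pics/side4.png

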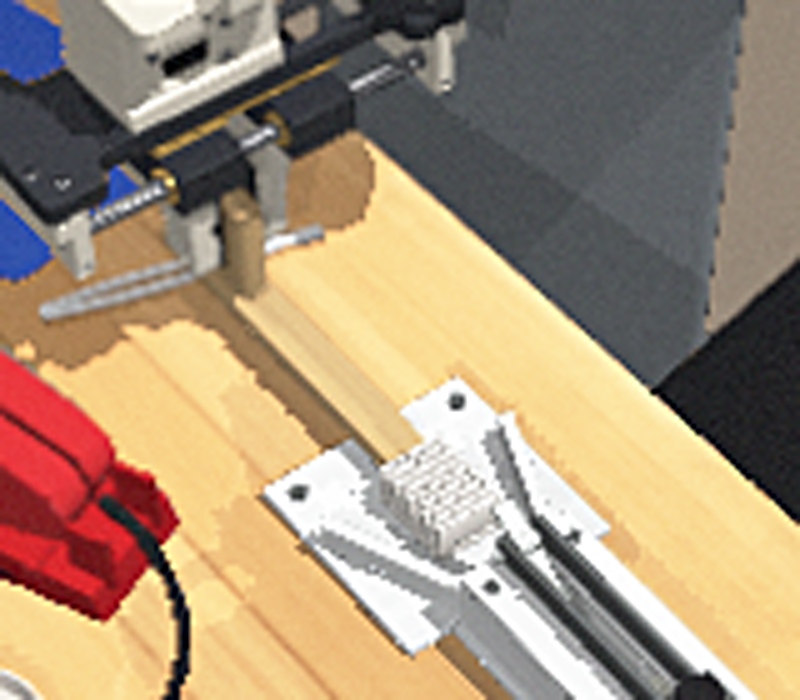

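```bash
python3 -m creep '{"jaw":[1,1,1,1,1,1,1,1,1,1],"translation":[[0,0,0.003],[0,0,0.003],[0,0,0.003],[0,0,0.003],[0,0,0.003],[0,0,0.003],[0,0,0.003],[0,0,0.003],[0,0,0.002],[0,0,0]],"roll":[0,0,0,0,0,0,0,0,0,0]}' ; python3 -c "
from h import *
import pickle
plan([0.4344,-.1178,.0385],133.6)
for n in ('side','top'):
    c=capture(n);save(c,n+'5',(180,80,340,220) if n=='side' else (230,140,390,300),5 if n=='side' else 3.75)
"
```

```text
time_s: 10.55
tcp_pos: [0.4698, -0.0818, 0.0379]
eef_rot: [-36.0, 90.0, 7.6]
contact_force: [-0.1, -0.4, -0.9]
gripper_width: 0.0137
t 10.55 p [ 0.4698 -0.0818  0.0379] toolx [ 0.  0. -1.] jaw 133.63 F [-0.1 -0.4 -0.9] w 0.0137 j [ 13.8  14.5 -37.4   0.  -38.  -60.2]
d world [-0.0354 -0.036   0.0006] | roll rad 0.0005 alt -3.141 | trans before roll [-0.0006 -0.0016 -0.0505] | after roll [-0.0006 -0.0017 -0.0505]
```

View pics/side5.png

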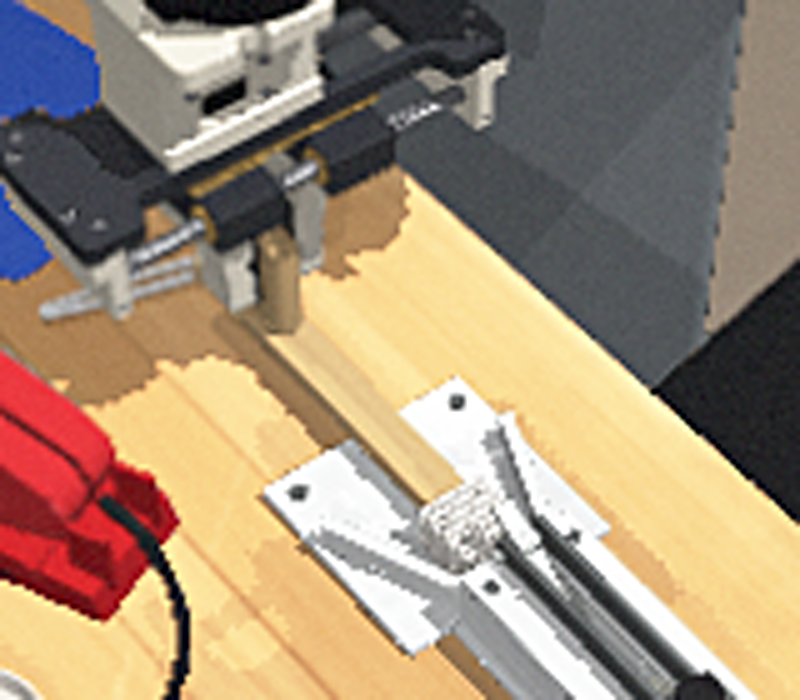

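View pics/top5.png

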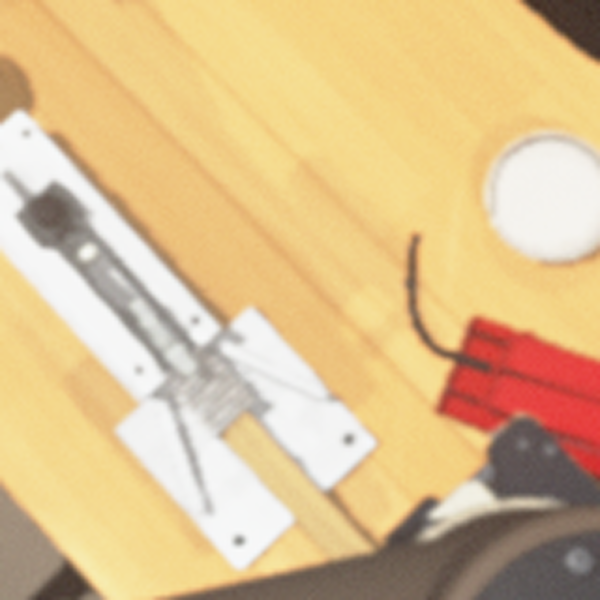

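The sink is entering the mouth squarely (top crop ≈(215,385), side crop ≈(460,520)), and the tail is nearly past the tweezers. Next: 15 mm more, back off a little, and lower toward the floor.

```bash
python3 -m creep '{"jaw":[1,1,1,1,1,1,1,1,1,1],"translation":[[0,0,0.003],[0,0,0.003],[0,0,0.003],[0,0,0.003],[0,0,0.003],[0,0,-0.003],[0.001,0,0],[0.001,0,0],[0.001,0,0],[0,0,0]],"roll":[0,0,0,0,0,0,0,0,0,0]}' ; python3 -c "
from h import *
plan([0.4344,-.1178,.0385],133.6)"
 python3 -m creep '{"jaw":[1,1,1,1,1,1,1,1,1,1],"translation":[[0.001,0,0],[0,0,0],[0.001,0,0],[0,0,0],[0,0,0],[0,0,0],[0,0,0],[0,0,0],[0,0,0],[0,0,0]],"roll":[0,0,0,0,0,0,0,0,0,0]}' ; python3 -c "
from h import *
import pickle
plan([0.4344,-.1178,.0385],133.6)
for n in ('side','top'):
    c=capture(n);pickle.dump(c,open(n+'6.pkl','wb'));save(c,n+'6',(180,80,340,220) if n=='side' else (230,140,390,300),5 if n=='side' else 3.75)
"
```

```text
time_s: 11.65
tcp_pos: [0.4781, -0.0738, 0.0347]
eef_rot: [144.3, 90.0, -172.1]
contact_force: [0.2, 0.7, -1.1]
gripper_width: 0.0138
t 11.65 p [ 0.4781 -0.0738  0.0347] toolx [-0. -0. -1.] jaw 133.61 F [ 0.2  0.7 -1.1] w 0.0138 j [ 14.6  15.4 -36.8  -0.  -37.9 -61. ]
d world [-0.0437 -0.044   0.0038] | roll rad 0.0001 alt -3.141 | trans before roll [-0.0038 -0.0017 -0.062 ] | after roll [-0.0038 -0.0018 -0.062 ]
time_s: 12.65
tcp_pos: [0.4782, -0.0737, 0.0329]
eef_rot: [-42.3, 90.0, 1.4]
contact_force: [0.3, -0.3, -0.2]
gripper_width: 0.0136
t 12.65 p [ 0.4782 -0.0737  0.0329] toolx [ 0.  0. -1.] jaw 133.61 F [ 0.3 -0.3 -0.2] w 0.0136 j [ 14.6  15.6 -36.9   0.  -37.6 -61. ]
d world [-0.0438 -0.0441  0.0056] | roll rad 0.0002 alt -3.141 | trans before roll [-0.0056 -0.0017 -0.0621] | after roll [-0.0056 -0.0017 -0.0621]
```

View pics/side6.png

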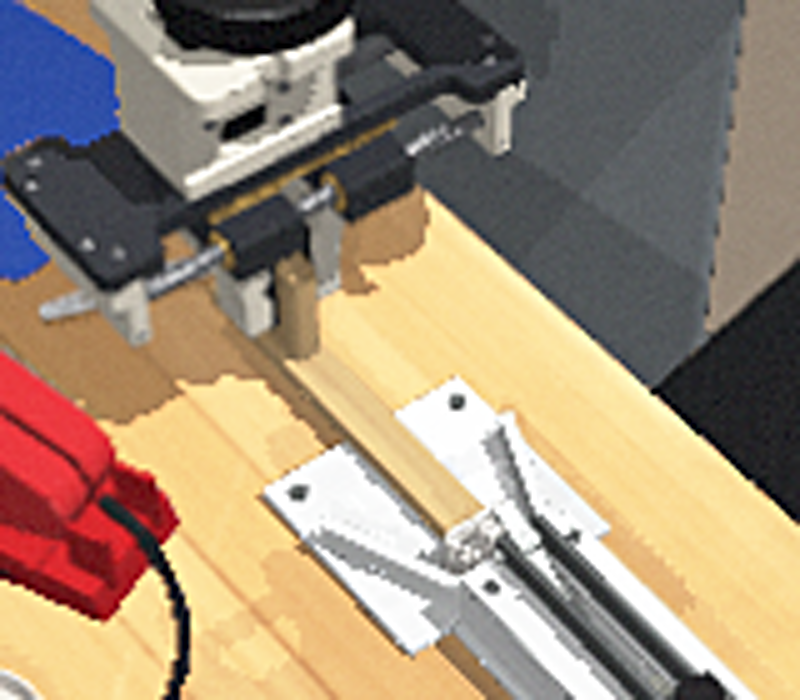

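```bash
python3 -m creep '{"jaw":[1,1,1,1,1,1,1,1,1,1],"translation":[[0.001,0,0],[0,0,0],[0,0,0],[0,0,0.002],[0,0,0.003],[0,0,0.003],[0,0,0.003],[0,0,0.003],[0,0,0.003],[0,0,0.003]],"roll":[0,0,0,0,0,0,0,0,0,0]}' ; python3 -c "
from h import *
import pickle
plan([0.4344,-.1178,.0385],133.6)
for n in ('side','top'):
    c=capture(n);pickle.dump(c,open(n+'7.pkl','wb'));save(c,n+'7',(200,120,320,220) if n=='side' else (230,140,390,300),6 if n=='side' else 3.75)
"
```

```text
time_s: 13.75
tcp_pos: [0.4917, -0.0605, 0.032]
eef_rot: [160.9, 89.9, -155.5]
contact_force: [-4.5, -5.6, 7.4]
gripper_width: 0.0134
t 13.75 p [ 0.4917 -0.0605  0.032 ] toolx [-0.002 -0.001 -1.   ] jaw 133.6 F [-4.5 -5.6  7.4] w 0.0134 j [ 15.8  16.6 -35.4   0.  -38.1 -62.2]
d world [-0.0573 -0.0573  0.0065] | roll rad -0.0001 alt 3.142 | trans before roll [-0.0064 -0.002  -0.0811] | after roll [-0.0064 -0.002  -0.0811]
```

View pics/side7.png

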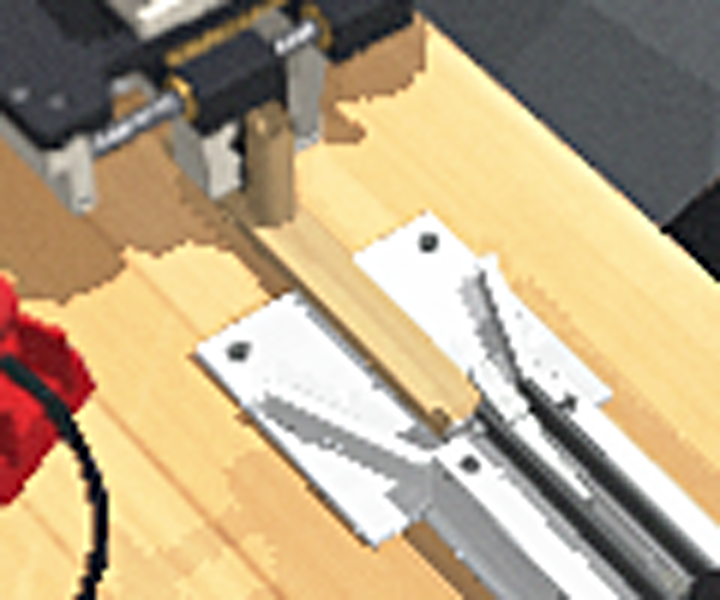

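```bash
python3 -m creep '{"jaw":[1,1,1,1,1,1,1,1,1,1],"translation":[[-0.0005,0,0],[0,0,0],[0,0,0],[0,0,0],[0,0,0],[0,0,0],[0,0,0],[0,0,0],[0,0,0],[0,0,0]],"roll":[0,0,0,0,0,0,0,0,0,0]}' ; python3 -c "
from h import *
c=capture('top');save(c,'top8',(230,170,330,270),6)
plan([0.4344,-.1178,.0385],133.6)
for i in range(3): print(np.round(get_state()['contact_force'],1))
"
```

```text
time_s: 14.85
tcp_pos: [0.4927, -0.0599, 0.0323]
eef_rot: [135.7, 90.0, 179.3]
contact_force: [-0.6, -0.5, -2.1]
gripper_width: 0.0138
t 14.9 p [ 0.4927 -0.0599  0.0323] toolx [-0.  0. -1.] jaw 133.61 F [-1.4 -1.3 -1.3] w 0.0134 j [ 15.8  16.6 -35.3  -0.  -38.1 -62.2]
d world [-0.0583 -0.0579  0.0062] | roll rad 0.0002 alt -3.141 | trans before roll [-0.0062 -0.0017 -0.0821] | after roll [-0.0062 -0.0018 -0.0821]
[-1.4 -1.3 -1.3]
[-1.4 -1.3 -1.3]
[-1.4 -1.3 -1.3]
```

View pics/top8.png

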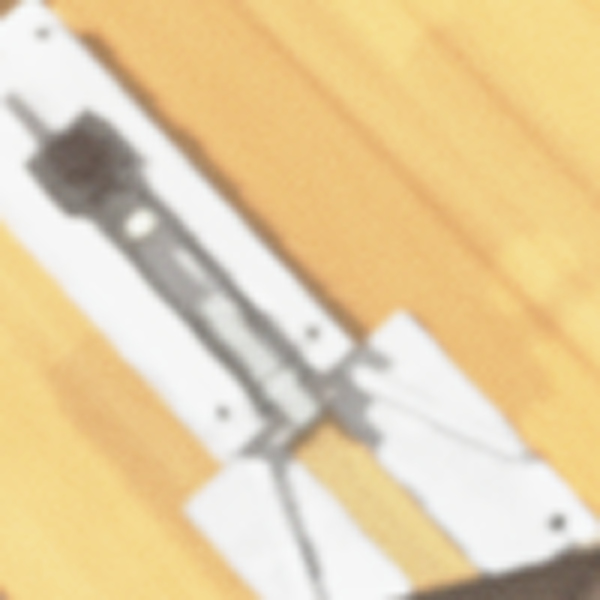

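```bash
python3 -m creep '{"jaw":[1,1,1,1,1,1,1,1,1,1],"translation":[[0,0,0.002],[0,0,0.002],[0,0,0.002],[0,0,0.002],[0,0,0.002],[0,0,0.002],[0,0,0.002],[0,0,0.002],[0,0,0.002],[0,0,0.002]],"roll":[0,0,0,0,0,0,0,0,0,0]}' ; python3 -c "
from h import *
plan([0.4344,-.1178,.0385],133.6)
"
```

```text
time_s: 15.9
tcp_pos: [0.5073, -0.046, 0.0324]
eef_rot: [-47.5, 90.0, -3.9]
contact_force: [-1.1, -0.8, -1.2]
gripper_width: 0.0136
t 15.9 p [ 0.5073 -0.046   0.0324] toolx [ 0. -0. -1.] jaw 133.62 F [-1.1 -0.8 -1.2] w 0.0136 j [ 16.9  17.6 -33.7   0.  -38.7 -63.3]
d world [-0.0729 -0.0718  0.0061] | roll rad 0.0003 alt -3.141 | trans before roll [-0.0061 -0.0017 -0.1023] | after roll [-0.0061 -0.0017 -0.1023]
```

```bash
python3 -m creep '{"jaw":[1,1,1,1,1,1,1,1,1,1],"translation":[[0,0,0.002],[0,0,0.002],[0,0,0.002],[0,0,0.002],[0,0,0.002],[0,0,0.002],[0,0,0.002],[0,0,0.002],[0,0,0.002],[0,0,0.002]],"roll":[0,0,0,0,0,0,0,0,0,0]}' ; python3 -c "
from h import *
plan([0.4344,-.1178,.0385],133.6)
for n in ('side','top'):
    c=capture(n);save(c,n+'9',(240,160,340,240) if n=='side' else (210,160,310,260),8 if n=='side' else 6)
"
```

```text
time_s: 16.9
tcp_pos: [0.5218, -0.0322, 0.0324]
eef_rot: [-19.7, 90.0, 23.9]
contact_force: [-2.2, -1.4, -1.7]
gripper_width: 0.0138
t 16.9 p [ 0.5218 -0.0322  0.0324] toolx [ 0.  0. -1.] jaw 133.61 F [-2.2 -1.4 -1.7] w 0.0138 j [ 18.   18.6 -32.   -0.  -39.4 -64.4]
d world [-0.0874 -0.0856  0.0061] | roll rad 0.0002 alt -3.141 | trans before roll [-0.0061 -0.0017 -0.1223] | after roll [-0.0061 -0.0017 -0.1223]
```

View pics/side9.png

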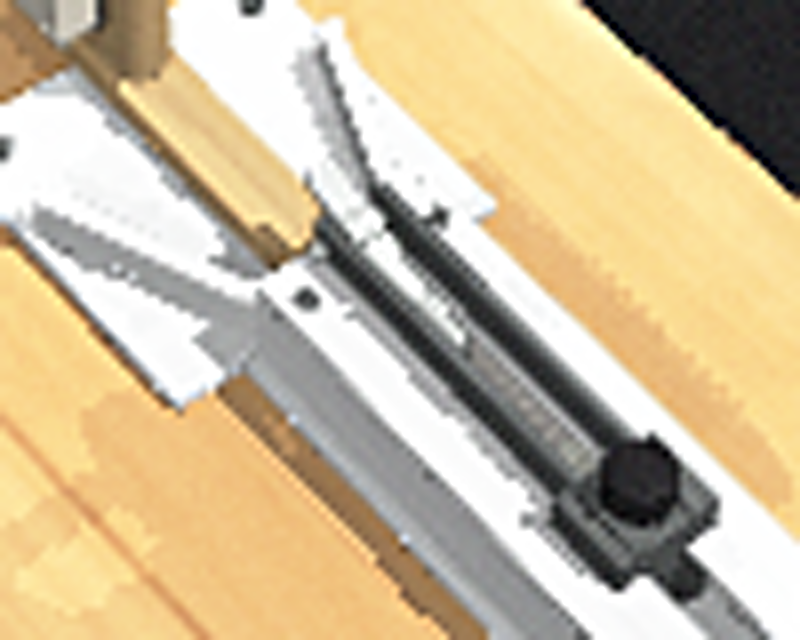

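View pics/top9.png

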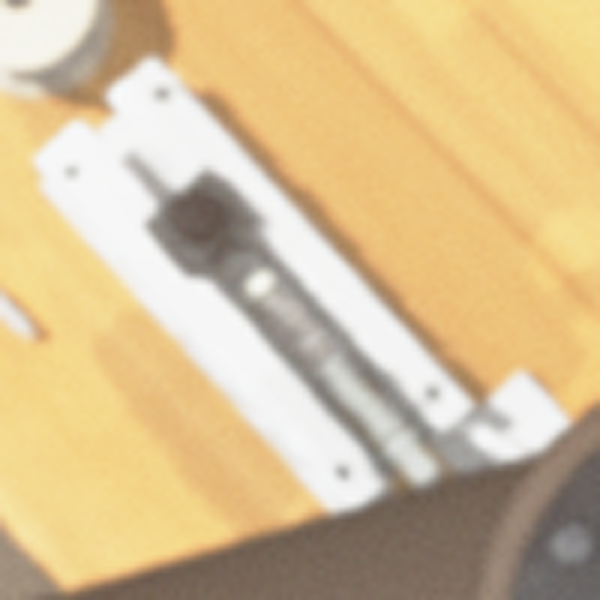

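Run:
```python
from h import *
c=capture("top"); s=capture("side")
a=np.radians(43.6);o=np.array([.593,.0332])
def F(P): d=P[:,:2]-o; return (np.c_[d@[np.cos(a),np.sin(a)],d@[-np.sin(a),np.cos(a)]]*1000).round(1)
t=lambda u:(210+u[0]/6,160+u[1]/6); q=lambda u:(240+u[0]/8,160+u[1]/8)
print("T ej near/far, sink near, catch near/far",F(px2w(c,[t(u) for u in[(272,295),(248,272),(328,357),(328,368),(430,480)]],.028)).tolist())
print("S strip",F(px2w(s,[q(u) for u in[(385,240),(465,345),(478,355),(590,460)]],.028)).tolist())
```

```text
T ej near/far, sink near, catch near/far [[71.9, -2.4], [83.2, -1.6], [43.8, -2.4], [41.1, 0.1], [-9.3, -0.1]]
S strip [[4.8, 10.0], [40.3, 5.6], [44.4, 6.2], [82.9, 8.0]]
```

```bash
python3 -m creep '{"jaw":[1,1,1,1,1,1,1,1,1,1],"translation":[[0,0,0.001],[0,0,0.001],[0,0,0.001],[0,0,0.001],[0,0,0.001],[0,0,0],[0,0,0],[0,0,0],[0,0,0],[0,0,0]],"roll":[0,0,0,0,0,0,0,0,0,0]}' ; python3 -c "
from h import *
plan([0.4344,-.1178,.0385],133.6)
for n in ('side','top'):
    c=capture(n);save(c,n+'10',(240,160,340,240) if n=='side' else (210,160,310,260),8 if n=='side' else 6)
"
```

```text
time_s: 18.1
tcp_pos: [0.5242, -0.0295, 0.0322]
eef_rot: [156.4, 89.9, -160.1]
contact_force: [-4.1, -4.2, 2.1]
gripper_width: 0.0135
t 18.1 p [ 0.5242 -0.0295  0.0322] toolx [-0.002 -0.001 -1.   ] jaw 133.59 F [-4.1 -4.2  2.1] w 0.0135 j [ 18.2  18.9 -31.6   0.  -39.6 -64.6]
d world [-0.0898 -0.0883  0.0063] | roll rad -0.0003 alt 3.141 | trans before roll [-0.0061 -0.0021 -0.1259] | after roll [-0.0061 -0.002  -0.1259]
```

View pics/side10.png

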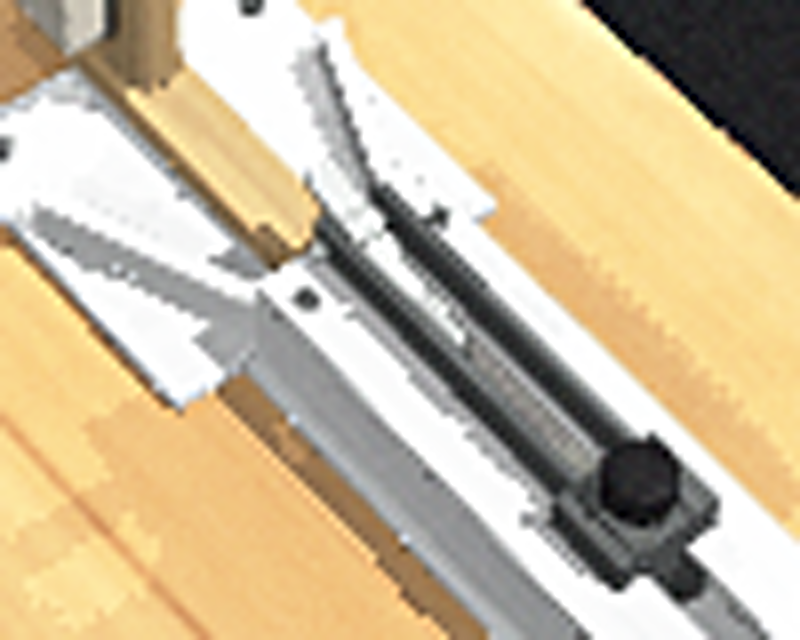

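View pics/top10.png

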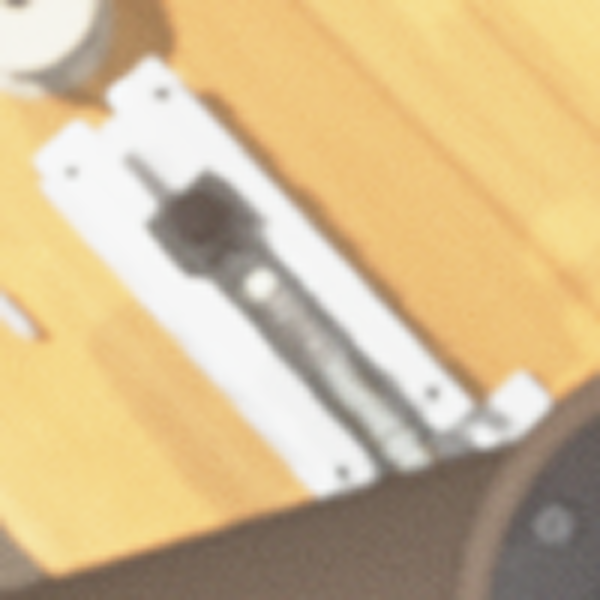

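```bash
python3 -m creep '{"jaw":[1,1,1,1,1,1,1,1,1,1],"translation":[[0,0,0.001],[0,0,0.001],[0,0,0.001],[0,0,0],[0,0,0],[0,0,0],[0,0,0],[0,0,0],[0,0,0],[0,0,0]],"roll":[0,0,0,0,0,0,0,0,0,0]}' ; python3 -c "
from h import *
plan([0.4344,-.1178,.0385],133.6)
for n in ('side','top'):
    c=capture(n);save(c,n+'11',(240,160,340,240) if n=='side' else (210,160,310,260),8 if n=='side' else 6)
"
```

```text
time_s: 19.2
tcp_pos: [0.5259, -0.0278, 0.0322]
eef_rot: [157.8, 89.8, -158.6]
contact_force: [-5.0, -5.9, 5.0]
gripper_width: 0.0137
t 19.2 p [ 0.5259 -0.0278  0.0322] toolx [-0.003 -0.001 -1.   ] jaw 133.58 F [-5.  -5.9  5. ] w 0.0137 j [ 18.3  19.  -31.4   0.  -39.7 -64.8]
d world [-0.0915 -0.09    0.0063] | roll rad -0.0004 alt 3.141 | trans before roll [-0.006  -0.0022 -0.1283] | after roll [-0.006  -0.0021 -0.1283]
```

View pics/side11.png

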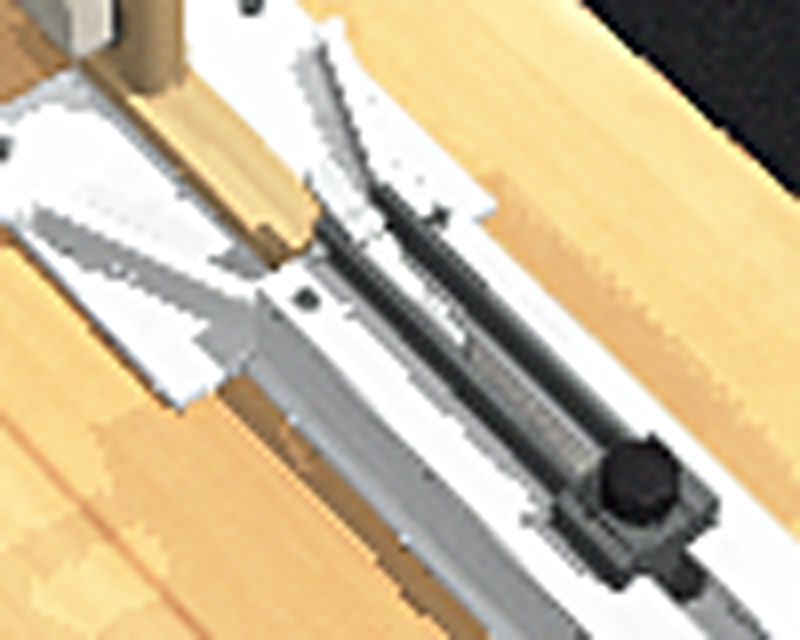

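```bash
python3 -m creep '{"jaw":[1,1,1,1,1,1,1,1,1,1],"translation":[[0,0,0.001],[0,0,0.001],[0,0,0.001],[0,0,0],[0,0,0],[0,0,0],[0,0,0],[0,0,0],[0,0,0],[0,0,0]],"roll":[0,0,0,0,0,0,0,0,0,0]}' ; python3 -c "
from h import *
plan([0.4344,-.1178,.0385],133.6)
for n in ('side','top'):
    c=capture(n);save(c,n+'12',(240,160,340,240) if n=='side' else (210,160,310,260),8 if n=='side' else 6)
"
```

```text
time_s: 20.3
tcp_pos: [0.5276, -0.026, 0.0322]
eef_rot: [158.5, 89.8, -157.9]
contact_force: [-6.6, -6.7, 5.0]
gripper_width: 0.0135
t 20.3 p [ 0.5276 -0.026   0.0322] toolx [-0.003 -0.001 -1.   ] jaw 133.57 F [-6.6 -6.7  5. ] w 0.0135 j [ 18.5  19.2 -31.2   0.  -39.9 -64.9]
d world [-0.0932 -0.0918  0.0063] | roll rad -0.0006 alt 3.141 | trans before roll [-0.0059 -0.0023 -0.1309] | after roll [-0.0059 -0.0022 -0.1309]
```

View pics/side12.png

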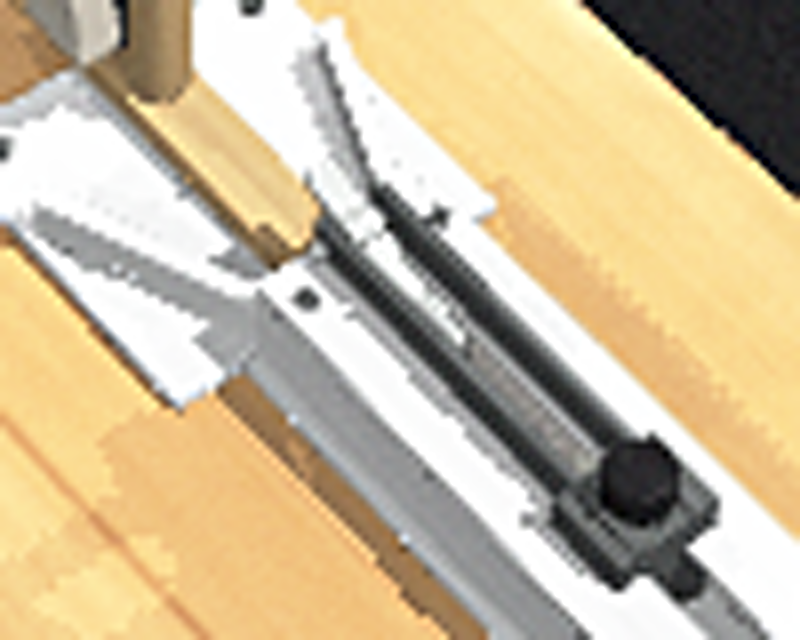

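View pics/top12.png

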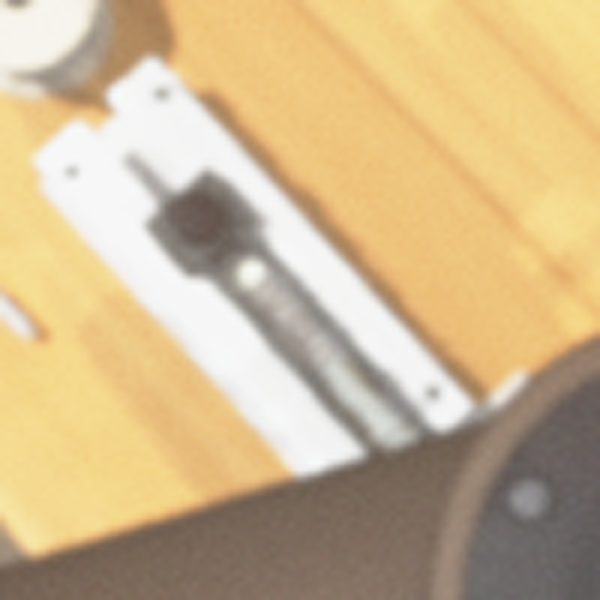

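```bash
python3 -m creep '{"jaw":[1,1,1,1,1,1,1,1,1,1],"translation":[[0,0,0.001],[0,0,0.001],[0,0,0.001],[0,0,0],[0,0,0],[0,0,0],[0,0,0],[0,0,0],[0,0,0],[0,0,0]],"roll":[0,0,0,0,0,0,0,0,0,0]}' ; python3 -c "
from h import *
plan([0.4344,-.1178,.0385],133.6)
for n in ('side','top'):
    c=capture(n);save(c,n+'13',(240,160,340,240) if n=='side' else (210,160,310,260),8 if n=='side' else 6)
"
```

```text
time_s: 21.4
tcp_pos: [0.5301, -0.0237, 0.0322]
eef_rot: [158.6, 89.8, -157.8]
contact_force: [-5.2, -5.7, 4.1]
gripper_width: 0.0138
t 21.4 p [ 0.5301 -0.0237  0.0322] toolx [-0.003 -0.001 -1.   ] jaw 133.57 F [-5.2 -5.7  4.1] w 0.0138 j [ 18.6  19.3 -30.9   0.  -40.  -65.1]
d world [-0.0957 -0.0941  0.0063] | roll rad -0.0004 alt 3.141 | trans before roll [-0.0059 -0.0022 -0.1342] | after roll [-0.0059 -0.0021 -0.1342]
```

View pics/side13.png

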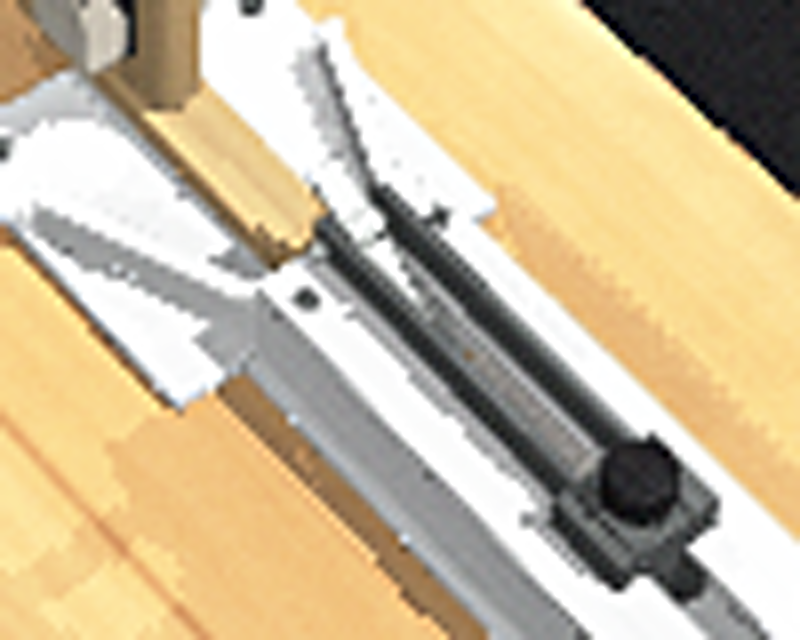

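View pics/top13.png

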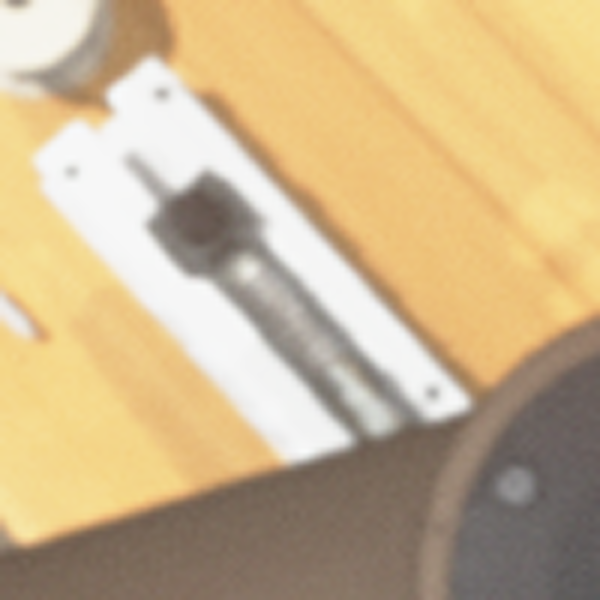

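Force fell from 9.4 to 7.7 N while advancing, and the bright catch strip in the slot (side crop, now ending at (420,310)) jumped, with the stick visible behind it at (470,352). The catch has dropped. I'll add a small margin, then draw back slowly.

```bash
python3 -m creep '{"jaw":[1,1,1,1,1,1,1,1,1,1],"translation":[[0,0,0.001],[0,0,0],[0,0,0],[0,0,-0.002],[0,0,-0.002],[0,0,-0.002],[0,0,-0.002],[0,0,-0.002],[0,0,-0.002],[0,0,-0.002]],"roll":[0,0,0,0,0,0,0,0,0,0]}' ; python3 -c "
from h import *
plan([0.4344,-.1178,.0385],133.6)
for n in ('side','top'):
    c=capture(n);save(c,n+'14',(240,160,340,240) if n=='side' else (210,160,310,260),8 if n=='side' else 6)
"
```

```text
time_s: 22.5
tcp_pos: [0.5226, -0.0315, 0.0325]
eef_rot: [-22.9, 90.0, 20.7]
contact_force: [-0.4, 0.3, -0.7]
gripper_width: 0.0139
t 22.5 p [ 0.5226 -0.0315  0.0325] toolx [ 0.001  0.    -1.   ] jaw 133.62 F [-0.4  0.3 -0.7] w 0.0139 j [ 18.   18.7 -31.9  -0.  -39.4 -64.4]
d world [-0.0882 -0.0863  0.006 ] | roll rad 0.0004 alt -3.141 | trans before roll [-0.0061 -0.0016 -0.1234] | after roll [-0.0061 -0.0017 -0.1234]
```

View pics/side14.png

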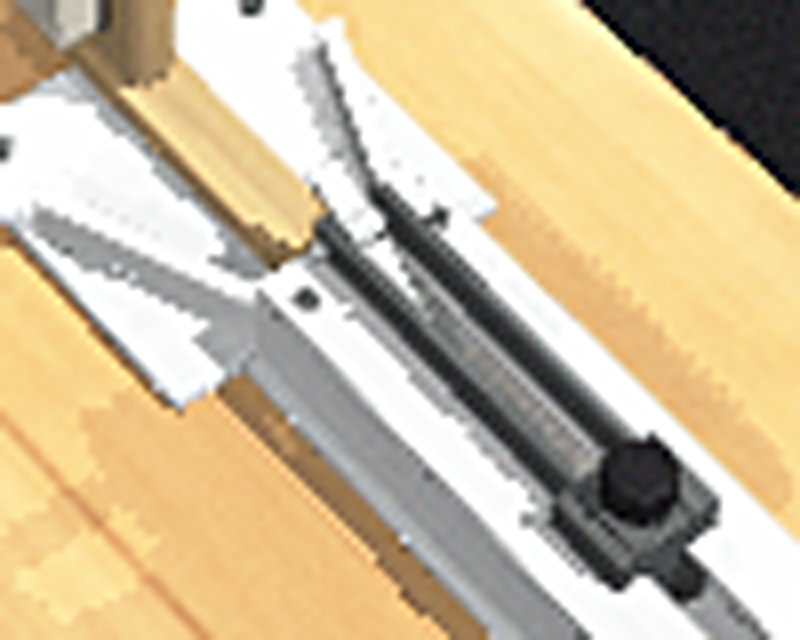

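View pics/top14.png

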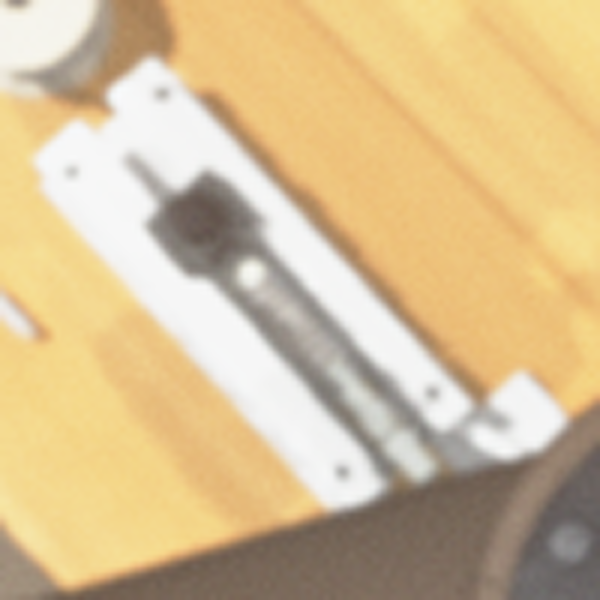

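With push force at zero, the ejector dot stays at (251,272) rather than its free (258,283), so the sink is held by the catch. Withdrawing now.

```bash
python3 -m creep '{"jaw":[1,1,1,1,1,1,1,1,1,1],"translation":[[0,0,-0.005],[0,0,-0.006],[0,0,-0.006],[0,0,-0.006],[0,0,-0.006],[0,0,-0.006],[0,0,-0.006],[0,0,-0.006],[0,0,-0.006],[0,0,-0.004]],"roll":[0,0,0,0,0,0,0,0,0,0]}' ; python3 -m creep '{"jaw":[1,1,1,1,1,1,1,1,1,1],"translation":[[-0.003,0,0],[-0.005,0,0],[-0.01,0,0],[-0.01,0,0],[-0.01,0,0],[-0.01,0,0],[-0.015,0,0],[-0.015,0,0],[-0.01,0,0],[0,0,0]],"roll":[0,0,0,0,0,0,0,0,0,0]}' ;python3 -c "
from h import *
plan([0.6608,-.0594,.116],135)
for n in ('side','top'):
    c=capture(n);save(c,n+'15',(190,80,350,220) if n=='side' else (210,160,330,280),5 )
"
```

```text
time_s: 23.6
tcp_pos: [0.4806, -0.0714, 0.0324]
eef_rot: [144.6, 90.0, -171.8]
contact_force: [0.6, -0.9, -1.3]
gripper_width: 0.0136
time_s: 24.6
tcp_pos: [0.4821, -0.0707, 0.1221]
eef_rot: [-32.7, 89.8, 10.9]
contact_force: [0.0, 0.6, -0.9]
gripper_width: 0.0133
t 24.6 p [ 0.4821 -0.0707  0.1221] toolx [ 0.003  0.001 -1.   ] jaw 133.63 F [ 0.   0.6 -0.9] w 0.0133 j [ 14.8   8.4 -30.9   0.  -50.5 -61.2]
d world [ 0.1787  0.0113 -0.0061] | roll rad -0.024 alt 3.118 | trans before roll [ 0.0066 -0.1151  0.1372] | after roll [ 0.0066 -0.1183  0.1344]
```

View pics/side15.png

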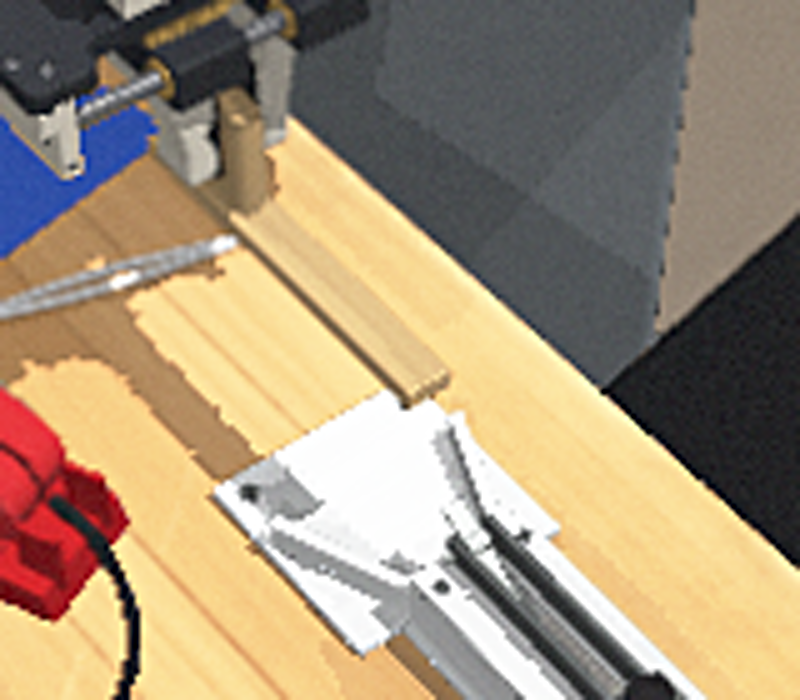

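View pics/top15.png

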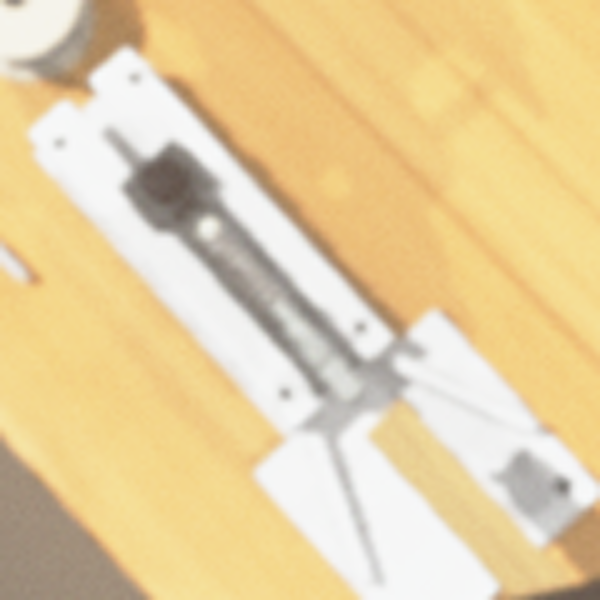

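```bash
python3 -c "
from h import *
plan([0.668,-.038,.120],135)"
```

```text
t 24.7 p [ 0.481  -0.0709  0.1203] toolx [ 0.  0. -1.] jaw 133.6 F [-0.5 -0.4 -0.8] w 0.0136 j [ 14.8   8.5 -31.   -0.  -50.4 -61.2]
d world [ 0.187   0.0329 -0.0003] | roll rad -0.0244 alt 3.117 | trans before roll [ 0.0004 -0.1052  0.1581] | after roll [ 0.0004 -0.109   0.1555]
```

```bash
python3 -m creep '{"jaw":[1,1,1,1,1,1,1,1,1,1],"translation":[[0,0,0],[0,-0.0136,0.0194],[0,-0.0136,0.0194],[0,-0.0136,0.0194],[0,-0.0136,0.0194],[0,-0.0136,0.0194],[0,-0.0136,0.0194],[0,-0.0136,0.0194],[0,-0.0138,0.0197],[0,0,0]],"roll":[-0.0244,0,0,0,0,0,0,0,0,0]}' ; python3 -m creep '{"jaw":[1,1,1,1,1,1,1,1,1,1],"translation":[[0,0,0],[0.015,0,0],[0.015,0,0],[0.015,0,0],[0.015,0,0],[0.015,0,0],[0.005,0,0],[0,0,0],[0,0,0],[0,0,0]],"roll":[0,0,0,0,0,0,0,0,0,0]}' ;python3 -c "
from h import *
plan([0.668,-.038,.0265],135)
for n in ('side','top'):
    c=capture(n);save(c,n+'16',(170,100,330,240) if n=='side' else (210,110,370,260),5 )
"
```

```text
time_s: 25.7
tcp_pos: [0.67, -0.0377, 0.1184]
eef_rot: [161.8, 89.9, -153.1]
contact_force: [-0.3, 0.5, -1.8]
gripper_width: 0.0139
time_s: 26.7
tcp_pos: [0.6687, -0.038, 0.0412]
eef_rot: [-39.6, 89.9, 5.4]
contact_force: [-0.2, 0.5, -0.2]
gripper_width: 0.0138
t 26.7 p [ 0.6687 -0.038   0.0412] toolx [ 0.001  0.    -1.   ] jaw 135.02 F [-0.2  0.5 -0.2] w 0.0138 j [ 13.4  29.1 -12.1   0.  -48.7 -58.4]
d world [-0.0007 -0.     -0.0147] | roll rad 0.0004 alt -3.141 | trans before roll [ 0.0147  0.0005 -0.0006] | after roll [ 0.0147  0.0005 -0.0006]
```

View pics/side16.png

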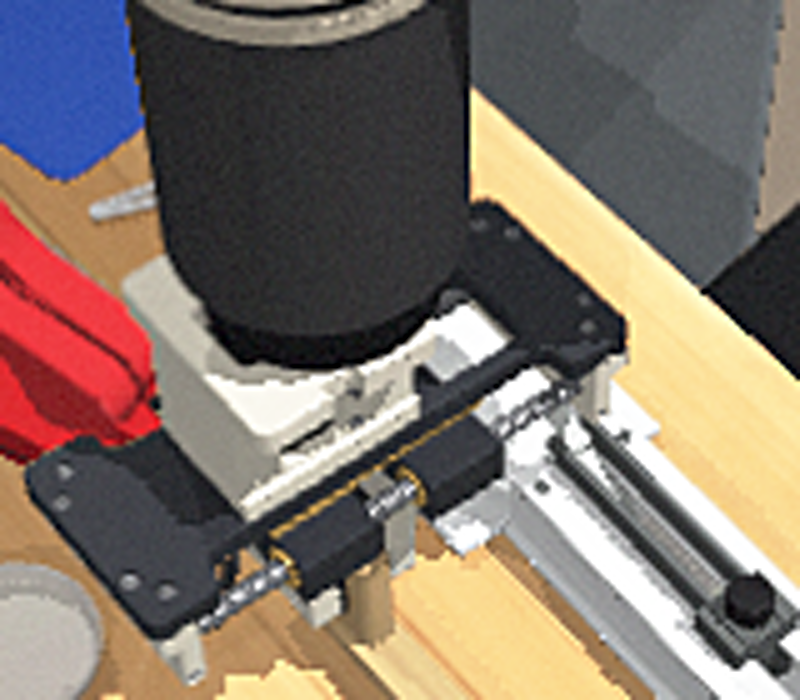

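```bash
python3 -m creep '{"jaw":[1,1,1,1,1,1,1,1,1,1],"translation":[[0.004,0,0],[0.004,0,0],[0.002,0,0],[0.002,0,0],[0.001,0,0],[0.001,0,0],[0,0,0],[0,0,0],[0,0,0],[0,0,0]],"roll":[0,0,0,0,0,0,0,0,0,0]}' ;python3 -c "
from h import *
plan([0.668,-.038,.0265],135)
c=capture('side');save(c,'side17',(200,180,320,270),6 )
"
```

```text
time_s: 27.8
tcp_pos: [0.6682, -0.038, 0.0265]
eef_rot: [-35.6, 90.0, 9.4]
contact_force: [0.6, -0.1, -0.6]
gripper_width: 0.0137
t 27.8 p [ 0.6682 -0.038   0.0265] toolx [ 0.  0. -1.] jaw 135.01 F [ 0.6 -0.1 -0.6] w 0.0137 j [ 13.4  30.  -12.8   0.  -47.2 -58.4]
d world [-0.0002  0.     -0.    ] | roll rad 0.0002 alt -3.141 | trans before roll [ 0.      0.0002 -0.0001] | after roll [ 0.      0.0002 -0.0001]
```

View pics/side17.png

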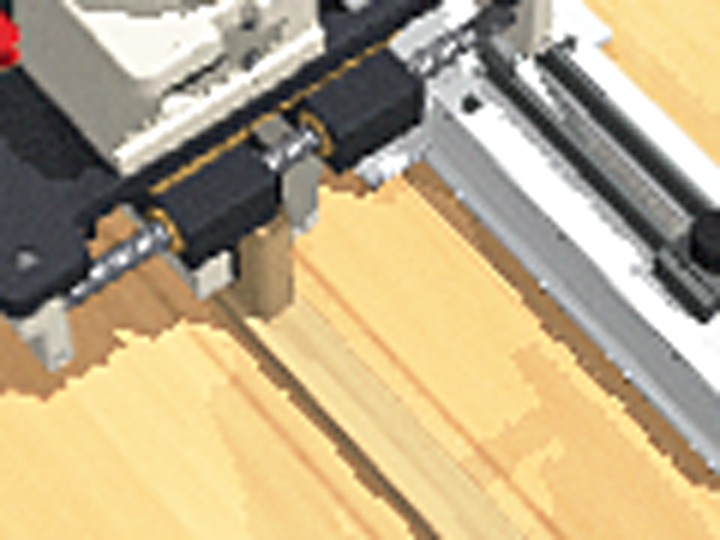

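Almost at the bench. I'll lower in half-millimetre steps to feel contact.

```bash
python3 -m creep '{"jaw":[1,1,1,1,1,1,1,1,1,1],"translation":[[0.0005,0,0],[0,0,0],[0.0005,0,0],[0,0,0],[0,0,0],[0,0,0],[0,0,0],[0,0,0],[0,0,0],[0,0,0]],"roll":[0,0,0,0,0,0,0,0,0,0]}' 20;python3 -c "
from h import *
plan([0.668,-.038,.0265],135)
"; python3 -m creep '{"jaw":[1,1,1,1,1,1,1,1,1,1],"translation":[[0.0005,0,0],[0,0,0],[0.0005,0,0],[0,0,0],[0,0,0],[0,0,0],[0,0,0],[0,0,0],[0,0,0],[0,0,0]],"roll":[0,0,0,0,0,0,0,0,0,0]}' 6;python3 -c "
from h import *
plan([0.668,-.038,.0265],135)
"
```

```text
time_s: 28.85
tcp_pos: [0.6683, -0.038, 0.026]
eef_rot: [-50.0, 90.0, -5.0]
contact_force: [-2.0, 0.5, 4.3]
gripper_width: 0.014
t 28.85 p [ 0.6683 -0.038   0.026 ] toolx [ 0.001 -0.    -1.   ] jaw 135.02 F [-2.   0.5  4.3] w 0.014 j [ 13.4  30.1 -12.8   0.  -47.1 -58.4]
d world [-0.0003  0.      0.0005] | roll rad 0.0004 alt -3.141 | trans before roll [-0.0005  0.0002 -0.0002] | after roll [-0.0005  0.0002 -0.0002]
time_s: 29.85
tcp_pos: [0.6684, -0.0379, 0.0253]
eef_rot: [-48.5, 90.0, -3.5]
contact_force: [-2.6, 0.4, 7.6]
gripper_width: 0.0139
t 29.85 p [ 0.6684 -0.0379  0.0253] toolx [ 0.001 -0.    -1.   ] jaw 135.04 F [-2.6  0.4  7.6] w 0.0139 j [ 13.4  30.1 -12.9   0.  -47.  -58.4]
d world [-0.0004 -0.0001  0.0012] | roll rad 0.0007 alt -3.141 | trans before roll [-0.0012  0.0002 -0.0003] | after roll [-0.0012  0.0002 -0.0003]
```

Firm contact (7.6 N). Now open the jaws slowly, then rise straight up.

```bash
python3 -m creep '{"jaw":[0.6,0.5,0.4,0.3,0.2,0.1,0,-0.1,-0.2,-0.3],"translation":[[0,0,0],[0,0,0],[0,0,0],[0,0,0],[0,0,0],[0,0,0],[0,0,0],[0,0,0],[0,0,0],[0,0,0]],"roll":[0,0,0,0,0,0,0,0,0,0]}' ; python3 -m creep '{"jaw":[-0.3,-0.3,-0.3,-0.3,-0.3,-0.3,-0.3,-0.3,-0.3,-0.3],"translation":[[0,0,0],[-0.005,0,0],[-0.01,0,0],[-0.02,0,0],[-0.025,0,0],[-0.025,0,0],[-0.025,0,0],[-0.025,0,0],[-0.025,0,0],[-0.025,0,0]],"roll":[0,0,0,0,0,0,0,0,0,0]}';python3 -c "
from h import *
plan([0.25,.6,.21],135)
c=capture('side');save(c,'side18',(190,120,350,260),5 )
c=capture('top');save(c,'top18',(205,145,365,295),5 )
"
```

```text
time_s: 30.85
tcp_pos: [0.6681, -0.038, 0.0244]
eef_rot: [167.5, 90.0, -147.5]
contact_force: [-0.6, -0.0, 0.6]
gripper_width: 0.0548
time_s: 31.85
tcp_pos: [0.668, -0.0381, 0.2116]
eef_rot: [-36.4, 89.9, 8.6]
contact_force: [0.3, 0.1, -0.7]
gripper_width: 0.0569
t 31.85 p [ 0.668  -0.0381  0.2116] toolx [ 0.001  0.    -1.   ] jaw 135.01 F [ 0.3  0.1 -0.7] w 0.0569 j [ 13.4  20.5  -1.4   0.  -68.1 -58.4]
d world [-0.418   0.6381 -0.0016] | roll rad 0.0002 alt -3.141 | trans before roll [0.0013 0.7467 0.1558] | after roll [0.0013 0.7468 0.1556]
```

View pics/side18.png

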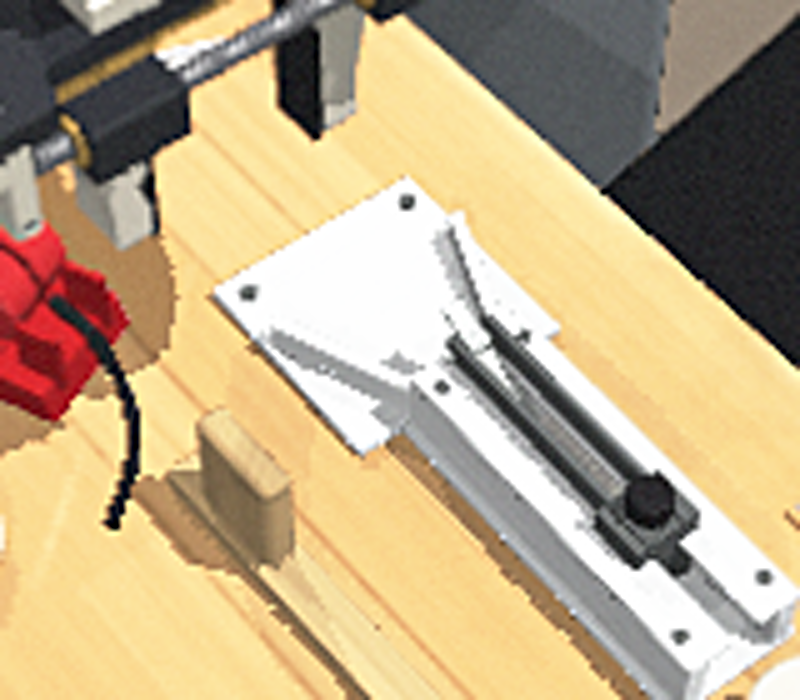

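```bash
python3 -m creep '{"jaw":[-0.3,-0.3,-0.3,-0.3,-0.3,-0.3,-0.3,-0.3,-0.3,-0.3],"translation":[[0,0.03,0.006],[0,0.03,0.006],[0,0.03,0.006],[0,0.03,0.006],[0,0.03,0.006],[0,0.03,0.006],[0,0.03,0.006],[0,0.03,0.006],[0,0.03,0.006],[0,0.03,0.006]],"roll":[0,0,0,0,0,0,0,0,0,0]}';python3 -c "
from h import *
plan([0.25,.6,.21],135)
c=capture('side');save(c,'side19',(190,120,350,260),5 )
c=capture('top');save(c,'top19',(205,125,365,275),5 )
"
```

```text
time_s: 32.95
tcp_pos: [0.4975, 0.2174, 0.21]
eef_rot: [-2.3, 90.0, 42.7]
contact_force: [-0.1, 0.0, 0.1]
gripper_width: 0.057
t 32.95 p [0.4975 0.2174 0.21  ] toolx [ 0.001  0.001 -1.   ] jaw 135.01 F [-0.1  0.   0.1] w 0.057 j [ 44.3   8.8 -17.5   0.  -63.7 -89.3]
d world [-0.2475  0.3826  0.    ] | roll rad 0.0002 alt -3.141 | trans before roll [1.000e-04 4.455e-01 9.570e-02] | after roll [1.000e-04 4.456e-01 9.560e-02]
```

View pics/top19.png

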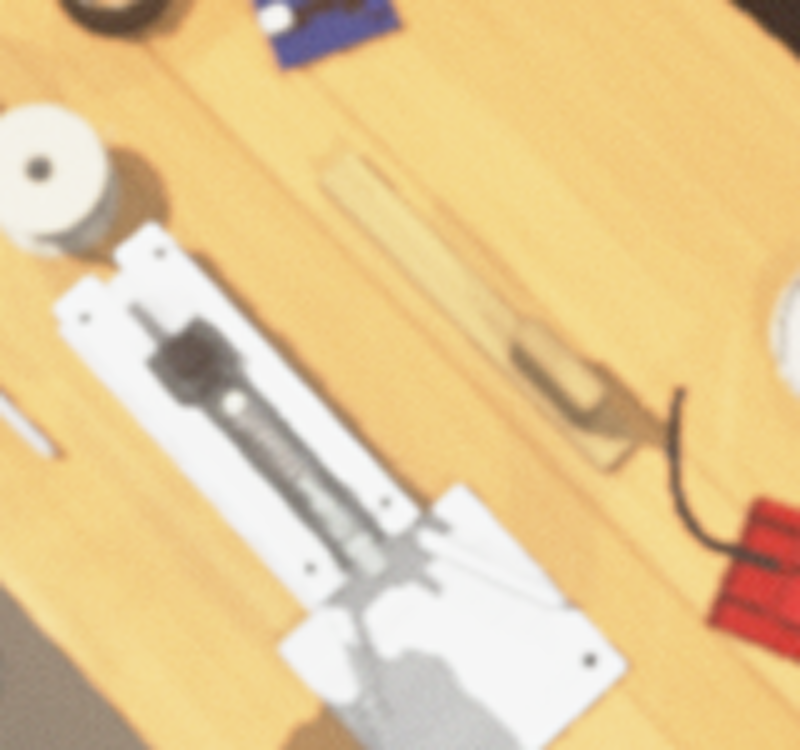

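View pics/side19.png

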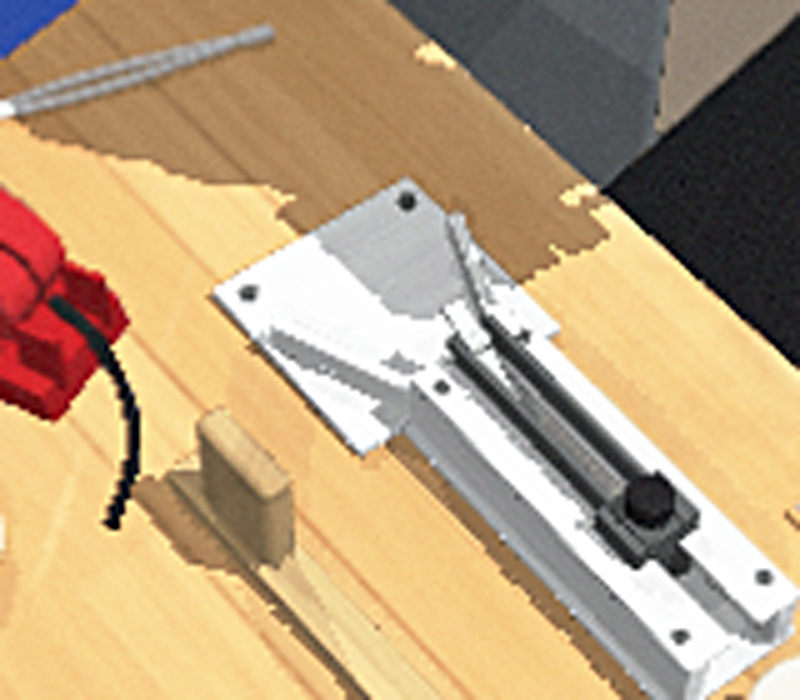

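The stick stands flat, clear of the fixture and cord (top crop, tip at (345,165), tail at (615,460)). The sink is still in the channel, with the ejector dot at its pressed-in spot (235,402). The arm is clear, so I'm handing in.

```bash
python3 -c "
from plant import *
print(close_job())"
```

```text
the job is handed in; nothing more can be done
None
```

The heat sink is in the channel behind the dropped catch, and the push stick is back flat on the bench, clear of the fixture. I handed the job in at about 33 s of the 64 s allowed.

- **Feeding:** I gripped the stick by its handle and fed the sink in slow steps. For the first part I carried the stick a few millimetres up so that its tail cleared the tweezers. The fingers never came near the sink.
- **Push force:** The highest reading was about 9.4 N, against the 30 N limit. Force is only read at the end of each one-second move, so a brief higher peak in between would not show.
- **Catch:** While I was still advancing, the push dropped from 9.4 to 7.7 N, and the catch visibly shifted in the side view. After I drew the stick back, the force fell to zero and the ejector stayed pressed in by roughly 5 mm. That was still so in the last pictures. I judged this from force and pictures only, since the catch and ejector readings are not reported to me.
- **Stick:** I set it down by feel, released it and lifted straight up. It stands about 20 mm forward of where it began and 10 mm nearer the fixture. The last pictures show it flat, and the arm was clear of everything.
- **One disagreement:** One earlier reading while feeding showed 7 N back and 7 N up. I put it down to the tip pressing on the fixture floor; it went away after I raised the stick half a millimetre.

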